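# Tip out the roller and lay it in the drilling jig

### The arm

A 6-joint arm with a two-finger parallel gripper is mounted at the origin on the work surface. World frame = base frame: x ahead of the robot, y to its left, z up, the work surface at z = 0. Lengths are in mm, angles in rad, forces in N, time in s.
With the tool pointing down it reaches from about 250 to 800 mm from the base axis. Payload 3.9 kg.
Tool frame: the origin (TCP) lies between the finger pads; the fingertips stand 11 mm ahead of it and the grasp point (between the pads) lies 8 mm behind it; z points along the fingers, y is the direction in which the jaws open and shut (so a half turn about z gives the same grasp; the last joint's range is limited). The gripper opens to 85 mm and grips with 20 to 120 N. Pads are 22 mm wide; open, the fingers measure 114 mm over their backs; the gripper's body (76 mm by 85 mm) begins 54 mm behind the grasp point. The pads swing forward as they close: fully open they stand 13 mm farther back than shut.
Start: joints at [-1.288, 0.26, -0.138, 1.173, 0, 1.571], TCP at [146.494, -504.138, 242.304] pointing down, gripper open.
Joint ranges: [-2.78, 2.78], [-0.83, 1.72], [-1.28, 1.37], [-1.9, 2.12], [-1.57, 1.48], [-3.14, 3.14]. Speed limits (rad/s): [2.57, 2.57, 3.14, 3.14, 3.14, 3.14].

### API

Orientations are given as [roll, pitch, yaw] about the fixed x, y, z axes, in that order (R = Rz(yaw) Ry(pitch) Rx(roll)).
In Python, from plant import manip gives the robot as it stands.
- The arm moves only by the tool arm_command, never from a script. Its argument "increments" is a list of rows, each an object of numbers: "rx", "ry", "rz": the turn, a rotation vector about the tool's x, y, z in rad; "tx", "ty", "tz": the shift along the tool's x, y, z in mm; "fingers": the opening, from 0 (shut) to 1 (fully open). In form: [{"rx": .., "ry": .., "rz": .., "tx": .., "ty": .., "tz": .., "fingers": ..}, ...]. A call has 1 to 12 rows; each row shifts and turns the commanded pose from where the row before left it, along the tool's axes as they then stand; what a row does not reach is not made up. A row lasts 1/10 s, in which the tool goes at most 50 mm and 8.59 degrees, less where a joint would pass 70% of its speed; a pose out of reach is approached as far as the arm can. A call is refused whole if a number of a shift passes 50 or a number of a turn 0.15, either way. A call with a gripper value outside its range is refused whole. The fingers move at their own pace and stop on an object; "squeeze" is the grip in N (left out, the last holds). Time passes only in rows, so rows that do not move let the fingers close. It gives the time, the measured TCP pose, the force and the opening at its end, in the units of the state.
- manip.observe(): the state, without advancing time (a new reading comes with each control period).
- manip.snapshot(name): name is "scene" or "side" or "wrist"; returns a dict with "pixels" (400x640x3 uint8, red, green, blue), "fx", "fy", "cx", "cy" (pixels), "R" (3x3) and "t" (3): a world point X has camera coordinates R X + t. Camera axes: x right, y down, z forward; pixel columns grow to the right and rows downward; lengths in mm; the calibration is good to about 2 mm. A picture is of the moment at which its call begins. There is no depth.
- manip.sign_off(): hands the job in, once; it reports no verdict.
Trained networks look in a picture, given as the dict that the camera call returned (one of the last four; its "shot" number tells which), for a name from the list of things; names that differ only in an ending like _2 or _b are one class to them, and where a whole thing is asked for, a point or a joint stands for the part that bears it (a point fixed in the world has none). Each returns a list of dicts, best first, with "confidence" (0 to 1); they miss things now and then, are a little off and sometimes report something else, mostly with a low value. They report only what shows in the picture. A call takes as long as a camera call. They do not tell look-alikes from the thing itself.
- manip.masks_of(picture, label): "pixels" (400x640 bool, what is visible of it) and "point" ([column, row] in pixels, amid what is visible of it).
- manip.place_of(picture, label): "point" ([column, row] in pixels: a listed point, or the origin of a listed thing).
The state is a dict: "time": time; "qpos": joint angles; "dq": joint speeds; "joint_efforts": joint torques, N m; "position": TCP position; "eef_rot": TCP orientation; "force": force on the tool from outside, world axes, zero at the start; "ft_torque": the same for the moment, N m; "gripper_width": finger opening in mm.
Only numpy, scipy, OpenCV 4.12 (cv2) and the standard library are available. Lean on these libraries where they do the work, as an engineer would, in place of code of your own. Each camera call takes 0.05 s, during which the arm holds its last target.

### The job

Tip the grey bin fully forward on its pivot so that the aluminium roller at its back rolls down to the front, and lift the roller out. Set it down in the groove of the wooden rest and let go to change your grip, then lay it in the groove of the steel drilling jig, butted up against the jig's thick end cheek. The roller must never get down onto the bench, and everything else on the bench stays where it is.

Things in the scene. Friction and masses are not known exactly. Their poses are not given: they have to be found in the camera images.
- roller: Plain solid aluminium cylinder, 30 mm in diameter, 56 mm long, about 110 g. Origin at its centre, x along its axis (y, z turn as it rolls). Starts lying across the bin at its back wall, under the hood. In the fully tipped bin it lies in the corner of floor and front wall: no room there for fingers across its diameter, but 25 mm or more free beyond each end.
- rack: Fixed dark steel stand of the tip-out bin. Origin on the bench right under the pivot; x points to its back, y along the pivot. 200 mm wide (y), from 70 mm in front of the origin to 90 mm behind it. A hood 139 mm above the bench (small boxes on it, up to 170 mm) covers everything from 15 mm behind the pivot to the back.
- bin_pivot (a point): Middle of the bin's pivot axis, 62 mm above the bench; axes as the stand's. With the bin floor level, its inner floor is at pivot height, the front and back walls' inner faces are 66 mm in front of and 56 mm behind the pivot, the inside is 160 mm wide (y). Bin fully tipped: the roller's centre lies about 50 mm in front of the pivot and 28 mm below it, its axis along y.
- bin (a joint): Tilt of the bin, rad: 0 at the start (floor leaning back by 0.07), grows as it tips forward, end stop at 0.85 (0.78 forward of level). The pivot is stiff (0.3 N m, about 4 N at the lip); the bin stays where it is left. It is an open grey sheet-steel bin, walls 4 mm thick, front wall 65 mm high, sides and back 26 mm.
- bin_lip (a point): Middle of the top edge of the bin's front wall, on its inner face; moves with the bin. The bin can be pulled forward by closed fingers hooked over this wall from inside, about 10 mm deep; much deeper they would meet the roller as it arrives.
- rest: Fixed wooden rest, 64 (x) x 36 mm (y), origin under its centre on the bench. A groove along its y between two ridges 18 mm apart, each 10 mm wide, tops 22 mm above the bench. A roller in the groove is parallel to y with its centre at x = 0, 34 mm above the bench; its ends overhang 10 mm each, so it can be taken by its ends or across its diameter.
- jig: Fixed steel jig, base 64 (x) x 116 (y) x 12 mm, origin under its centre on the bench. Groove along y between ridges 18 mm apart, each 10 mm wide, tops 20 mm up. Cheeks 34 mm wide and 50 mm high (from the bench) close its ends: the thick one (18 mm) has its inner face at y = +33 mm, the thin one (8 mm) at -33 mm. Seated roller: centre 32 mm up at x = 0; butted to the thick cheek, at y = +5 mm.
- glue: Bystander: upright white glue bottle, 54 mm across, 150 mm high. Origin under its centre.
- square: Bystander: try square lying flat, wooden stock 90 mm, blade 100 mm, 14 mm high. Origin under the stock's middle; blade to its +x.
- sander: Bystander: cork sanding block 55 x 100 x 30 mm. Origin under its centre.
- offcut: Bystander: wooden offcut 60 x 45 x 18 mm. Origin under its centre.
- tube: Bystander: hollow aluminium tube offcut standing on end, 30 mm across, 40 mm high. Origin under its centre.
- driver: Bystander: screwdriver lying on the bench, 180 mm long along its x.
- pot: Bystander: empty grey plastic beaker, 76 mm across, 85 mm high. Origin under its centre.
There are look-alikes about, which are no part of the job. Leave any blue, orange or turquoise look-alike of the jig alone.

How it is judged:
By the outcome, as a careful person would: the job done as asked, in the order asked, and still so for the second after the job is handed in, with the robot touching nothing.
It also fails if it takes over 59 s, if anything falls off the work surface, if the arm or the gripper's body presses on something with over 40 N, if the wrist force passes 120 N, or if a joint passes its speed limit or range.

## Working session

There is one attempt and no reset: what is moved stays moved. The work goes in short steps, Python scripts to look and compute and a tool call to move; the robot and the scene stay as the last step left them, time stands still between calls to the robot, and variables do not carry over. Pictures are saved under pics/ and viewed, and the job is handed in when it is done.

Besides the shell and the picture viewer there is one more tool, called after "Emit:" in YAML: its name, and indented under it one key for each argument. arm_command: Moves the arm, as the interface text tells. Its arguments: {"type":"object","properties":{"increments":{"type":"array","items":{"type":"object","properties":{"rx":{"type":"number"},"ry":{"type":"number"},"rz":{"type":"number"},"tx":{"type":"number"},"ty":{"type":"number"},"tz":{"type":"number"},"fingers":{"type":"number"}}}},"squeeze":{"type":"number"}},"required":["increments"]}

```bash
ls; mkdir -p pics
cat > h.py <<'E'
import numpy as np,cv2
from plant import manip
def snap(n,f):
    p=manip.snapshot(n); cv2.imwrite('pics/'+f,p['pixels'][:,:,::-1]); return p
def ray(p,uv):
    R=np.array(p['R']);t=np.array(p['t'])
    o=-R.T@t; d=R.T@np.array([(uv[0]-p['cx'])/p['fx'],(uv[1]-p['cy'])/p['fy'],1]); return o,d
def onz(p,uv,z):
    o,d=ray(p,uv); return o+d*(z-o[2])/d[2]
def proj(p,X):
    c=np.array(p['R'])@np.array(X,float)+np.array(p['t']); return np.array([p['fx']*c[0]/c[2]+p['cx'],p['fy']*c[1]/c[2]+p['cy']])
def tri(ps,uvs):
    A=np.zeros((3,3));b=np.zeros(3)
    for p,u in zip(ps,uvs):
        o,d=ray(p,u);d/=np.linalg.norm(d);M=np.eye(3)-np.outer(d,d);A+=M;b+=M@o
    return np.linalg.solve(A,b)
E
python3 - <<'E'
from h import *
np.set_printoptions(precision=1,suppress=True)
a=snap('scene','s0.png');b=snap('side','d0.png')
for p,n in((a,'scene'),(b,'side')):
    print(n,p['fx'],p['cx'],p['cy'],-np.array(p['R']).T@p['t'])
    for l,z in (('rack',0),('bin_pivot',62),('bin_lip',127),('rest',0),('jig',0),('roller',77)):
        for r in manip.place_of(p,l)[:4]: print(l,np.array(r['point']),round(r['confidence'],2),onz(p,r['point'],z))
print(manip.observe())
E
```

```text
pics
scene 418.94948206057717 321.43864201583864 198.38126227977492 [1179.  -264.  1139.8]
rack [342.9 256.2] 0.66 [654.8 -53.2   0. ]
bin_pivot [342.1 248.8] 0.65 [660.2 -60.4  62. ]
bin_lip [342.2 217. ] 0.96 [594.9 -44.4 127. ]
bin_lip [430.4 232.7] 0.23 [704.4 178.2 127. ]
jig [251.  187.3] 0.84 [ 334.7 -279.5    0. ]
jig [196. 227.] 0.7 [ 443.5 -470.7    0. ]
jig [184.8 175.8] 0.61 [ 231.6 -489.5    0. ]
jig [250.5 228. ] 0.58 [ 489.3 -306.2    0. ]
side 414.74663264469626 321.80485897501825 202.8488191178551 [154.  631.9 845. ]
rack [265.  220.1] 0.73 [654.4 -57.7  -0. ]
bin_lip [277.3 194.9] 0.89 [599.1 -47.2 127. ]
bin_lip [203.8 296.1] 0.16 [575.9 288.9 127. ]
rest [248.7 349.2] 0.8 [479.1 295.4   0. ]
jig [382.2 162.4] 0.85 [ 446.  -467.9    0. ]
jig [442.3 176.5] 0.81 [ 245.9 -484.8    0. ]
jig [351.6 190.3] 0.73 [ 482.8 -289.4    0. ]
roller [250.7 200. ] 0.65 [684.4 -43.7  77. ]
roller [344.9 235.5] 0.46 [400.8 -37.8  77. ]
{'time': 0.7, 'qpos': array([-1.3,  0.3, -0.1,  1.2,  0. ,  1.6]), 'dq': array([-0., -0.,  0., -0., -0.,  0.]), 'joint_efforts': array([ -0. , -40.5,  25.4,   0. ,  -0. ,  -0. ]), 'position': array([ 146.5, -504.1,  242.3]), 'eef_rot': array([ 3.1, -0. ,  0.3]), 'force': array([0. , 0.6, 0.9]), 'ft_torque': array([ 0., -0., -0.]), 'gripper_width': 85.77235256913771}
```

View pics/s0.png

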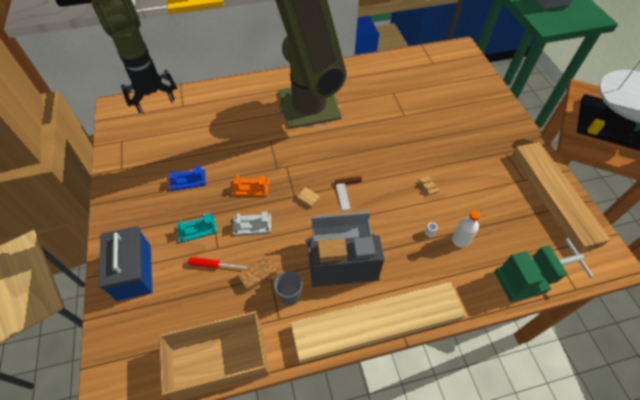

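View pics/d0.png

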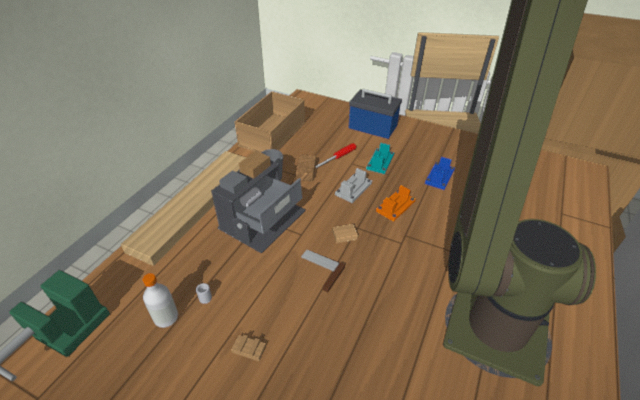

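Run:
```python
import cv2,numpy as np
a=cv2.imread('pics/s0.png');b=cv2.imread('pics/d0.png')
def z(i,x,y,w,h,k): return cv2.resize(i[y:y+h,x:x+w],None,fx=k,fy=k,interpolation=cv2.INTER_CUBIC)
A=z(a,225,160,220,145,3.6);cv2.imwrite('pics/sz.png',A)
B=z(b,205,130,200,150,4);cv2.imwrite('pics/dz.png',B)
C=np.hstack([z(a,405,160,50,50,8),z(b,225,320,50,50,8)]);cv2.imwrite('pics/rz.png',C)
```

```text
(no output)
```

View pics/sz.png

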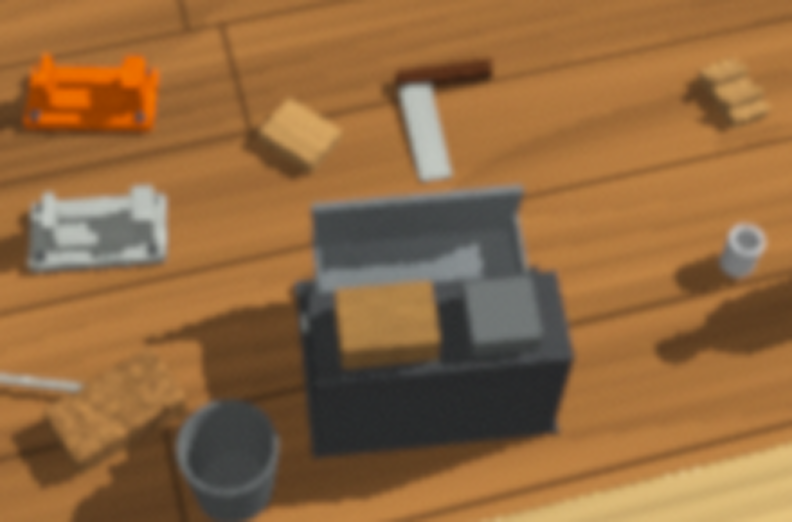

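View pics/dz.png

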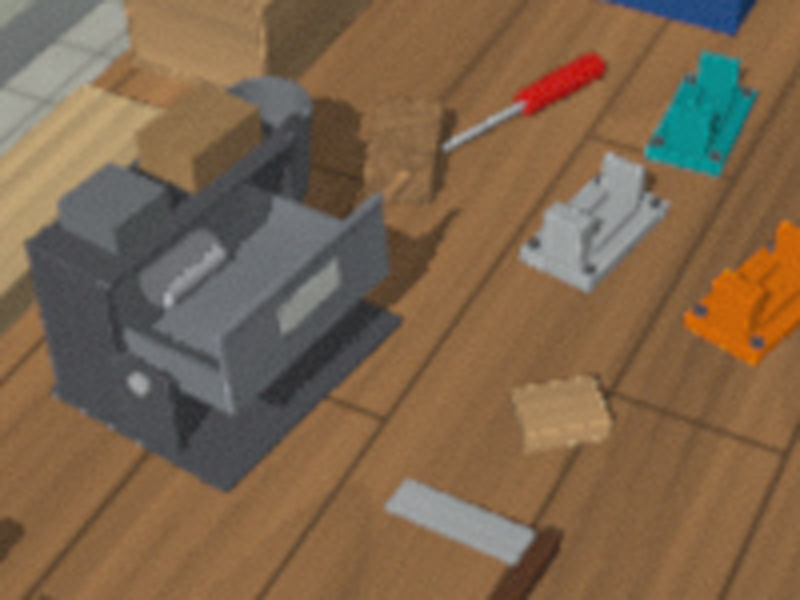

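View pics/rz.png

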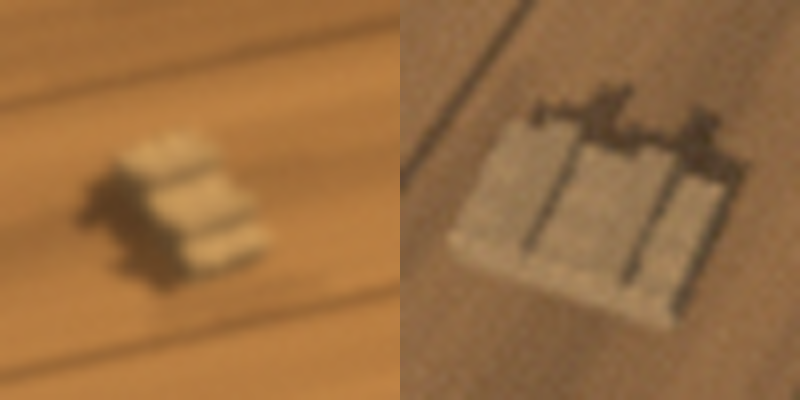

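```bash
cat > fit.py <<'E'
from h import *
from scipy.optimize import minimize
def box(x0,x1,y0,y1,z0,z1): return np.array([[x,y,z] for x in(x0,x1) for y in(y0,y1) for z in(z0,z1)],float)
REST=[box(-32,32,-18,18,0,12),box(-19,-9,-18,18,0,22),box(9,19,-18,18,0,22)]
JIG=[box(-32,32,-58,58,0,12),box(-19,-9,-58,58,0,20),box(9,19,-58,58,0,20),box(-17,17,33,51,0,50),box(-17,17,-41,-33,0,50)]
def sil(p,bs,q,S=4):
    c,s=np.cos(q[2]),np.sin(q[2]);m=np.zeros((400*S,640*S),np.uint8)
    for b in bs:
        w=b.copy();w[:,0]=q[0]+c*b[:,0]-s*b[:,1];w[:,1]=q[1]+s*b[:,0]+c*b[:,1]
        uv=np.array([proj(p,X) for X in w]);h=cv2.convexHull(((uv+.5)*S*16-8).astype(np.int32))
        cv2.fillConvexPoly(m,h,1,shift=4)
    return cv2.resize(m.astype(np.float32),(640,400),interpolation=cv2.INTER_AREA)
def cost(q,bs,views):
    e=0
    for p,m in views:
        a=sil(p,bs,q);e+=np.abs(a-m).sum()/m.sum()
    return e
def fit(bs,views,q0,yaws):
    best=None
    for y in yaws:
        r=minimize(cost,[q0[0],q0[1],y],args=(bs,views),method='Nelder-Mead',options=dict(initial_simplex=[[q0[0],q0[1],y],[q0[0]+8,q0[1],y],[q0[0],q0[1]+8,y],[q0[0],q0[1],y+.15]],maxfev=120,xatol=.1))
        if best is None or r.fun<best.fun: best=r
        print('  ',y,r.x,r.fun)
    return best
E
cat > r1.py <<'E'
from fit import *
import pickle
np.set_printoptions(precision=2,suppress=True)
a=manip.snapshot('scene');b=manip.snapshot('side')
out={}
for l,near in (('jig',((251,224),(352,188))),('rest',((428,186),(249,346)))):
    v=[]
    for p,n in zip((a,b),near):
        ms=[r for r in manip.masks_of(p,l)]
        ms=[(np.hypot(*(np.array(r['point'])-n)),r) for r in ms]
        ms.sort(key=lambda t:t[0])
        print(l,[(round(d,1),round(r['confidence'],2),int(r['pixels'].sum())) for d,r in ms])
        if ms and ms[0][0]<15: v.append((p,ms[0][1]['pixels'].astype(np.float32)))
    out[l]=v
q0={'jig':(485,-297),'rest':(479,295)}
pickle.dump((a,b,out),open('m.pkl','wb'))
for l,bs in(('jig',JIG),('rest',REST)):
    if out[l]: print(l,len(out[l]));fit(bs,out[l],q0[l],np.arange(-1.5,1.6,.5))
zl=131.5
for p,c in ((a,((312,216.4),(370,212.2))),):
    P=[onz(p,u,zl) for u in c];print(P,np.linalg.norm(P[0]-P[1]))
for r in manip.place_of(a,'bin_lip')[:1]: print('lip a',onz(a,r['point'],zl))
for r in manip.place_of(b,'bin_lip')[:1]: print('lip b',onz(b,r['point'],zl))
for r in manip.place_of(b,'bin_pivot')[:1]: print('piv b',onz(b,r['point'],62),r['confidence'])
E
python3 r1.py
```

```text
jig [(np.float64(0.2), 0.75, 651), (np.float64(39.5), 0.8, 561), (np.float64(54.3), 0.89, 781), (np.float64(92.7), 0.73, 1336)]
jig [(np.float64(2.8), 0.82, 681), (np.float64(40.2), 0.96, 561), (np.float64(47.4), 0.79, 764), (np.float64(91.6), 0.98, 530)]
rest [(np.float64(0.8), 0.73, 250), (np.float64(190.4), 0.23, 746)]
rest []
jig 2
   -1.5 [ 482.19 -300.85   -0.17] 0.26864591240882874
   -1.0 [ 481.97 -300.69   -0.17] 0.27116912603378296
   -0.5 [ 481.89 -300.47   -0.17] 0.270113080739975
   0.0 [ 482.18 -300.79   -0.17] 0.26883792877197266
   0.5 [ 482.07 -300.78   -0.17] 0.2685372233390808
   1.0 [ 481.95 -300.85   -0.16] 0.27020612359046936
   1.5 [ 482.47 -299.21    2.98] 0.32012635469436646
rest 1
   -1.5 [479.94 295.6   -3.04] 0.09974999725818634
   -1.0 [480.47 295.77   0.13] 0.1014999970793724
   -0.5 [480.29 295.69   0.12] 0.1002499982714653
   0.0 [480.01 295.99   0.11] 0.10050000250339508
   0.5 [480.29 295.7    0.12] 0.09974999725818634
   1.0 [480.23 295.86   0.1 ] 0.09950000047683716
   1.5 [480.09 295.76   0.12] 0.1014999970793724
[array([ 574.52, -127.38,  131.5 ]), array([601.77,  35.72, 131.5 ])] 165.36110652370965
lip a [592.33 -52.36 131.5 ]
lip b [592.15 -44.62 131.5 ]
piv b [644.08 -42.91  62.  ] 0.82
```

Emit:
arm_command:
  increments:
    - {"rz":0.15,"fingers":0}
    - {"rz":0.15,"fingers":0}
    - {"rz":0.15,"tx":10,"ty":-10,"fingers":0}
    - {"tx":27,"ty":-37,"fingers":0}
    - {"tx":27,"ty":-37,"fingers":0}
    - {"tx":27,"ty":-37,"fingers":0}
    - {"tx":27,"ty":-37,"fingers":0}
    - {"tx":27,"ty":-37,"fingers":0}
    - {"tx":27,"ty":-37,"fingers":0}
    - {"tx":27,"ty":-37,"fingers":0}
    - {"tx":27,"ty":-37,"fingers":0}
    - {"tx":27,"ty":-37,"fingers":0}

```text
invalid input
```

Emit:
arm_command:
  increments:
    - {"tx":27,"ty":-37,"fingers":0}
    - {"tx":27,"ty":-37,"fingers":0}
    - {"tx":27,"ty":-37,"fingers":0}
    - {"tx":27,"ty":-37,"fingers":0}
    - {"tx":20,"ty":-35,"fingers":0}
    - {"fingers":0}

```text
invalid input
```

Run:
```python
from h import *
import pickle
w=snap('wrist','w1.png');s=snap('scene','s1.png');d=snap('side','d1.png');pickle.dump((w,s,d),open('w1.pkl','wb'))
o=manip.observe();print(o['time'],o['position'],o['eef_rot'],o['force'])
print(-np.array(w['R']).T@w['t'],w['fx'])
```

```text
1.3 [ 146.49253207 -504.1360833   242.30488752] [-3.14157395e+00  8.92350226e-07  2.82798375e-01] [-0.69653873  0.58821432 -0.24280768]
[ 225.51123533 -480.09918694  373.94681311] 299.1414040998136
```

View pics/w1.png

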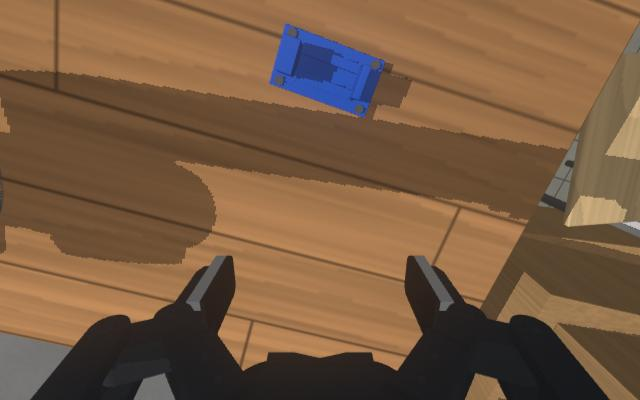

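View pics/d1.png

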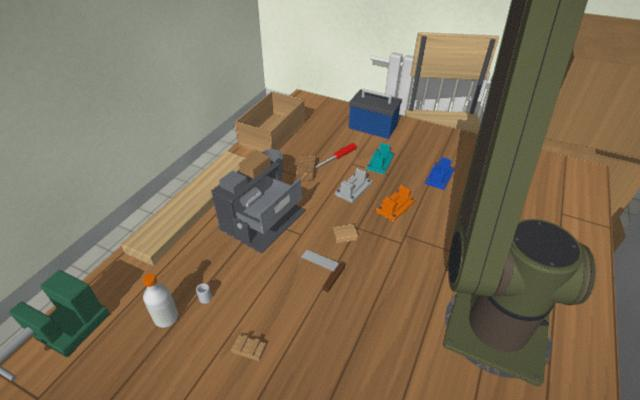

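Emit:
arm_command:
  increments:
    - {"rx":0,"ry":0,"rz":0.14,"tx":0,"ty":0,"tz":0,"fingers":0}
  squeeze: 40

```text
time: 1.4
position: [146.5, -504.1, 242.3]
eef_rot: [-3.142, -0.0, 0.139]
force: [0.3, -0.6, 0.9]
gripper_width: 72.8
```

Emit:
arm_command:
  increments:
    - {"rx":0,"ry":0,"rz":0.15,"tx":0,"ty":0,"tz":0,"fingers":0}
    - {"rx":0,"ry":0,"rz":0.15,"tx":10,"ty":-10,"tz":0,"fingers":0}
    - {"rx":0,"ry":0,"rz":0,"tx":27,"ty":-37,"tz":0,"fingers":0}
    - {"rx":0,"ry":0,"rz":0,"tx":27,"ty":-37,"tz":0,"fingers":0}
    - {"rx":0,"ry":0,"rz":0,"tx":27,"ty":-37,"tz":0,"fingers":0}
    - {"rx":0,"ry":0,"rz":0,"tx":27,"ty":-37,"tz":0,"fingers":0}
    - {"rx":0,"ry":0,"rz":0,"tx":27,"ty":-37,"tz":0,"fingers":0}
    - {"rx":0,"ry":0,"rz":0,"tx":27,"ty":-37,"tz":0,"fingers":0}
    - {"rx":0,"ry":0,"rz":0,"tx":27,"ty":-37,"tz":0,"fingers":0}
    - {"rx":0,"ry":0,"rz":0,"tx":27,"ty":-37,"tz":0,"fingers":0}

```text
time: 2.4
position: [417.4, -234.2, 242.6]
eef_rot: [3.141, -0.001, -0.157]
force: [0.8, -0.7, -0.7]
gripper_width: -0.0
```

Emit:
arm_command:
  increments:
    - {"rx":0,"ry":0,"rz":0,"tx":27,"ty":-35,"tz":0,"fingers":0}
    - {"rx":0,"ry":0,"rz":0,"tx":27,"ty":-35,"tz":0,"fingers":0}
    - {"rx":0,"ry":0,"rz":0,"tx":27,"ty":-35,"tz":0,"fingers":0}
    - {"rx":0,"ry":0,"rz":0,"tx":27,"ty":-35,"tz":0,"fingers":0}
    - {"rx":0,"ry":0,"rz":0,"tx":27,"ty":-35,"tz":0,"fingers":0}
    - {"rx":0,"ry":0,"rz":0.01,"tx":20,"ty":-35,"tz":0,"fingers":0}
    - {"rx":0,"ry":0,"rz":0,"tx":0,"ty":0,"tz":0,"fingers":0}

```text
time: 3.1
position: [602.0, -71.8, 241.7]
eef_rot: [-3.123, -0.001, -0.127]
force: [-0.0, -0.4, 0.7]
gripper_width: -0.2
```

Run:
```python
from h import *
import pickle
w=snap('wrist','w1.png');d=snap('side','d1.png');pickle.dump((w,d),open('w1.pkl','wb'))
o=manip.observe();print(o['time'],o['position'],o['eef_rot'],o['force'])
print(-np.array(w['R']).T@w['t'],w['fx'])
```

```text
3.2 [598.9949831  -73.57607833 241.89748636] [-3.12387015e+00  1.49043779e-03 -1.30320868e-01] [-0.72701189 -0.16982672 -0.58380776]
[683.14911012 -83.68145543 373.37369682] 299.1414040998136
```

View pics/w1.png

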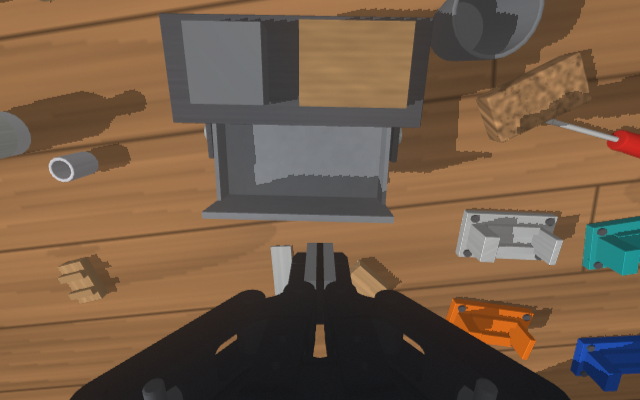

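View pics/d1.png

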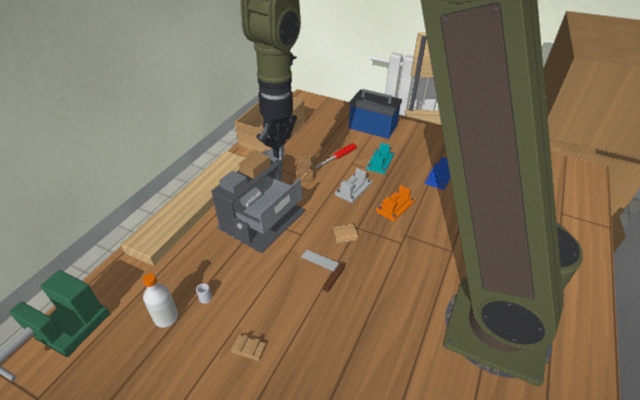

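Run:
```python
import cv2
a=cv2.imread('pics/w1.png')
cv2.imwrite('pics/wz.png',cv2.resize(a[100:240,190:410],None,fx=3.6,fy=3.6,interpolation=cv2.INTER_CUBIC))
```

```text
(no output)
```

View pics/wz.png

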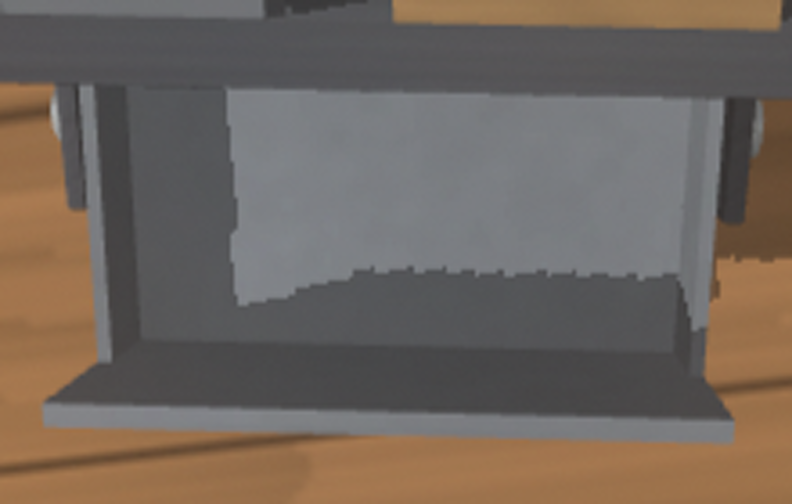

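```bash
cat > r2.py <<'E'
from fit import *
import pickle,sys
np.set_printoptions(precision=2,suppress=True)
w,d=pickle.load(open('w1.pkl','rb'))
w=manip.snapshot('wrist')
o=manip.observe();print(o['position'],o['eef_rot'])
a,b,out=pickle.load(open('m.pkl','rb'))
for l,near,q0,bs in (('jig',(510,237),(482,-301,-.17),JIG),('rest',(87,278),(480,296,.11),REST)):
    ms=sorted([(np.hypot(*(np.array(r['point'])-near)),r) for r in manip.masks_of(w,l)],key=lambda t:t[0])
    print(l,[(round(x,1),round(r['confidence'],2)) for x,r in ms])
    if ms and ms[0][0]<25:
        m=ms[0][1]['pixels'].astype(np.float32)
        print('wrist only');fit(bs,[(w,m)],q0,[q0[2]]);print('all');fit(bs,[(w,m)]+out[l],q0,[q0[2]])
pickle.dump(w,open('w1b.pkl','wb'))
for l,z in(('bin_lip',131.5),('rack',0),('bin_pivot',62)):
    for r in manip.place_of(w,l)[:2]: print(l,r['point'],r['confidence'],onz(w,r['point'],z))
E
python3 r2.py
```

```text
[598.41 -74.02 242.09] [-3.12  0.   -0.13]
jig [(np.float64(86.6), 0.96), (np.float64(103.0), 0.77), (np.float64(153.6), 0.9)]
rest []
bin_lip [296.3, 211.2] 0.75 [589.48 -48.65 131.5 ]
rack [303.6, 122.3] 0.96 [653.55 -55.53   0.  ]
bin_pivot [299.3, 131.3] 0.9 [649.72 -54.82  62.  ]
```

```bash
cat > r3.py <<'E'
from fit import *
import pickle
np.set_printoptions(precision=2,suppress=True)
w,d=pickle.load(open('w1.pkl','rb'));a,b,out=pickle.load(open('m.pkl','rb'))
L=onz(w,(201.9,211.7),131.5);R=onz(w,(393.6,216.1),131.5);v=L-R
print('lip',L,R,np.linalg.norm(v),(L+R)/2,'yaw',np.arctan2(-v[0],v[1]))
p=w['pixels'].astype(int);sat=p.max(2)-p.min(2)
m=(sat<25).astype(np.uint8);m[:195]=0;m[272:]=0;m[:,:445]=0;m[:,575:]=0
m=cv2.morphologyEx(m,cv2.MORPH_CLOSE,np.ones((5,5)))
print(m.sum());cv2.imwrite('pics/jm.png',m*255)
f=fit(JIG,[(w,m.astype(np.float32))],(482,-301),[-.17]);f=fit(JIG,[(w,m.astype(np.float32))]+out['jig'],(482,-301),[-.17])
E
python3 r3.py
```

```text
lip [602.3   35.36 131.5 ] [ 578.04 -130.06  131.5 ] 167.18161256739663 [590.17 -47.35 131.5 ] yaw -0.1456488725163756
4708
   -0.17 [ 478.55 -298.37   -0.17] 0.04485715925693512
   -0.17 [ 480.15 -298.88   -0.17] 0.36958467960357666
```

View pics/jm.png

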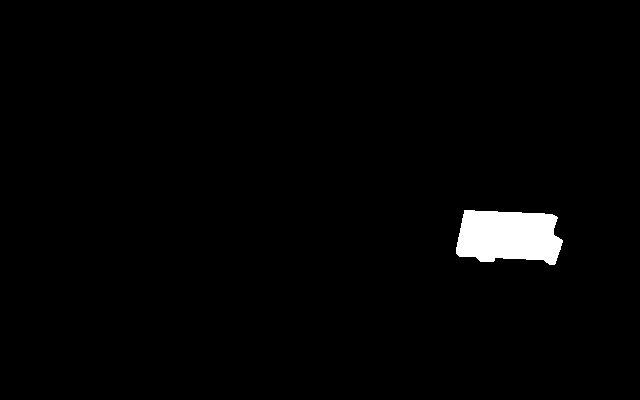

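```bash
cat > plan.py <<'E'
from h import *
from scipy.spatial.transform import Rotation as Ro
def plan(P,rpy,step=40,maxturn=.14):
    o=manip.observe();R0=Ro.from_euler('xyz',o['eef_rot']);R1=Ro.from_euler('xyz',rpy)
    d=R0.inv().apply(np.array(P)-o['position']);r=(R0.inv()*R1).as_rotvec()
    n=int(max(np.ceil(np.linalg.norm(d)/step),np.ceil(np.abs(r).max()/maxturn),1))
    print('t',o['time'],'pos',o['position'].round(1),'rpy',np.round(o['eef_rot'],3))
    print('n',n,'shift total',d.round(1),'per row',(d/n).round(2),'turn total',r.round(3),'per row',(r/n).round(4))
def rk(x,y=0,z=0,o=(651,-56),yaw=-.15):
    c,s=np.cos(yaw),np.sin(yaw);return np.array([o[0]+c*x-s*y,o[1]+s*x+c*y,z])
E
python3 - <<'E'
from plan import *
plan(rk(-42,0,145),[np.pi,0,-.15])
prev=np.array([-42,132.5])
for th in np.linspace(-.07,.80,12):
    b=np.array([-68,54]);c,s=np.cos(th),np.sin(th)
    C=np.array([b[0]*c-b[1]*s, 62+b[1]*c+b[0]*s])+[11,11]
    print(round(th,2),C.round(1),(C-prev).round(1));prev=C
E
```

```text
t 3.5 pos [598.4 -74.5 242.8] rpy [-3.123  0.    -0.132]
n 3 shift total [  7.7 -24.2  98.2] per row [ 2.57 -8.08 32.74] turn total [-0.018  0.     0.018] per row [-0.006   0.0001  0.0059]
-0.07 [-53.1 131.6] [-11.1  -0.9]
0.01 [-57.5 126.4] [-4.4 -5.2]
0.09 [-61.5 120.8] [-4.  -5.6]
0.17 [-65.  114.9] [-3.6 -5.9]
0.25 [-68.1 108.8] [-3.1 -6.1]
0.33 [-70.7 102.4] [-2.6 -6.4]
0.4 [-72.8  95.9] [-2.1 -6.5]
0.48 [-74.3  89.2] [-1.5 -6.7]
0.56 [-75.3  82.4] [-1.  -6.8]
0.64 [-75.8  75.5] [-0.5 -6.8]
0.72 [-75.7  68.7] [ 0.1 -6.9]
0.8 [-75.1  61.8] [ 0.6 -6.8]
```

Emit:
arm_command:
  increments:
    - {"rx":-0.009,"ry":0,"rz":0.009,"tx":4,"ty":-12,"tz":30,"fingers":0}
    - {"rx":-0.009,"ry":0,"rz":0.009,"tx":4,"ty":-12,"tz":30,"fingers":0}
    - {"rx":0,"ry":0,"rz":0,"tx":0,"ty":0,"tz":30,"fingers":0}
    - {"rx":0,"ry":0,"rz":0,"tx":0,"ty":0,"tz":8,"fingers":0}
    - {"rx":0,"ry":0,"rz":0,"tx":0,"ty":0,"tz":0,"fingers":0}

```text
time: 4.0
position: [606.6, -67.5, 143.8]
eef_rot: [-3.126, 0.004, -0.119]
force: [-0.5, 0.2, 0.1]
gripper_width: -0.2
```

Run:
```python
from plan import *
w=snap('wrist','w2.png')
plan(rk(-42,0,132.5),[np.pi,0,-.15])
```

```text
t 4.05 pos [607.8 -67.6 145.3] rpy [-3.126e+00  1.000e-03 -1.190e-01]
n 1 shift total [ -0.5 -17.8  13.1] per row [ -0.47 -17.75  13.09] turn total [-0.015  0.001  0.031] per row [-0.0155  0.0011  0.0314]
```

View pics/w2.png

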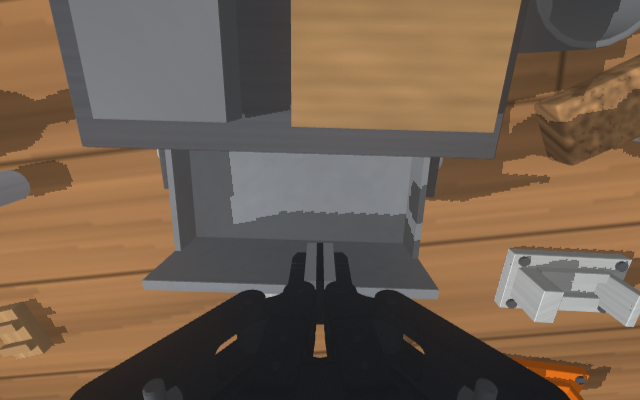

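Run:
```python
from plan import *
o=manip.observe();print(o['qpos'],o['dq'],o['joint_efforts'],o['position'],o['eef_rot'])
```

```text
[-0.11861434  0.459777   -0.09270657  1.01918935  0.01549623  3.14156326] [ 0.00099182 -0.01648234  0.03793952  0.00441034 -0.00052364 -0.00222502] [ 3.04141443e-02 -4.88210893e+01  2.31391096e+01  1.17430891e-02
  5.85978082e-02  2.54756542e-04] [607.82497918 -67.60852597 145.31202391] [-3.12609640e+00  8.76135706e-04 -1.18584952e-01]
```

Emit:
arm_command:
  increments:
    - {"rx":0,"ry":0,"rz":0,"tx":0,"ty":-9,"tz":0,"fingers":0}
    - {"rx":0,"ry":0,"rz":0,"tx":0,"ty":0,"tz":0,"fingers":0}

```text
time: 4.25
position: [610.0, -62.0, 146.9]
eef_rot: [-3.122, -0.003, -0.111]
force: [0.2, -0.6, -0.3]
gripper_width: -0.4
```

Run:
```python
from plan import *
o=manip.observe();print(o['qpos'],o['dq'],o['joint_efforts'],o['position'],o['eef_rot'])
```

```text
[-0.11101456  0.45861161 -0.09025848  1.01905934  0.01924564  3.14152215] [-0.0008192   0.00159617 -0.007143   -0.00352933 -0.01020075 -0.0008847 ] [-2.43019976e-02 -4.99292850e+01  2.40174079e+01  7.82738440e-03
  1.09892807e-01 -1.11979027e-04] [610.00157073 -62.00751483 146.92944324] [-3.12234721e+00 -2.86824547e-03 -1.10944065e-01]
```

Emit:
arm_command:
  increments:
    - {"rx":0,"ry":0,"rz":-0.14,"tx":0,"ty":0,"tz":-45,"fingers":0}
    - {"rx":0,"ry":0,"rz":-0.14,"tx":0,"ty":0,"tz":-20,"fingers":0}
    - {"rx":0,"ry":0,"rz":-0.14,"tx":0,"ty":0,"tz":0,"fingers":0}
    - {"rx":0,"ry":0,"rz":-0.14,"tx":0,"ty":0,"tz":0,"fingers":0}
    - {"rx":0,"ry":0,"rz":-0.14,"tx":0,"ty":0,"tz":0,"fingers":0}
    - {"rx":0,"ry":0,"rz":-0.14,"tx":0,"ty":0,"tz":0,"fingers":0}
    - {"rx":0,"ry":0,"rz":-0.14,"tx":0,"ty":0,"tz":0,"fingers":0}
    - {"rx":0,"ry":0,"rz":-0.14,"tx":0,"ty":0,"tz":0,"fingers":0}
    - {"rx":0,"ry":0,"rz":-0.14,"tx":0,"ty":0,"tz":0,"fingers":0}
    - {"rx":0,"ry":0,"rz":-0.14,"tx":0,"ty":0,"tz":0,"fingers":0}
    - {"rx":0,"ry":0,"rz":-0.14,"tx":0,"ty":0,"tz":0,"fingers":0}
    - {"rx":0,"ry":0,"rz":-0.14,"tx":0,"ty":0,"tz":0,"fingers":0}

```text
time: 5.45
position: [609.2, -63.5, 211.3]
eef_rot: [3.138, -0.018, 1.575]
force: [0.8, -0.6, 0.1]
gripper_width: -0.1
```

Emit:
arm_command:
  increments:
    - {"rx":0,"ry":0,"rz":-0.14,"tx":0,"ty":0,"tz":0,"fingers":0}
    - {"rx":0,"ry":0,"rz":-0.14,"tx":0,"ty":0,"tz":0,"fingers":0}
    - {"rx":0,"ry":0,"rz":-0.14,"tx":0,"ty":0,"tz":0,"fingers":0}
    - {"rx":0,"ry":0,"rz":-0.14,"tx":0,"ty":0,"tz":0,"fingers":0}
    - {"rx":0,"ry":0,"rz":-0.14,"tx":0,"ty":0,"tz":0,"fingers":0}
    - {"rx":0,"ry":0,"rz":-0.14,"tx":0,"ty":0,"tz":0,"fingers":0}
    - {"rx":0,"ry":0,"rz":-0.14,"tx":0,"ty":0,"tz":0,"fingers":0}
    - {"rx":0,"ry":0,"rz":-0.14,"tx":0,"ty":0,"tz":0,"fingers":0}
    - {"rx":0,"ry":0,"rz":-0.14,"tx":0,"ty":0,"tz":0,"fingers":0}
    - {"rx":0,"ry":0,"rz":-0.14,"tx":0,"ty":0,"tz":0,"fingers":0}

```text
time: 6.45
position: [609.2, -63.5, 211.4]
eef_rot: [3.123, 0.001, 2.975]
force: [0.1, -0.7, 0.0]
gripper_width: 0.1
```

Run:
```python
from plan import *
o=manip.observe();print(o['qpos'])
plan(rk(-42,0,145),[np.pi,0,np.pi-.15])
```

```text
[-0.11328587  0.42260367  0.02406361  1.17060494  0.01876827  0.05379841]
t 6.45 pos [609.2 -63.5 211.4] rpy [3.123e+00 1.000e-03 2.975e+00]
n 2 shift total [ 2.1 12.3 66.6] per row [ 1.03  6.17 33.3 ] turn total [ 0.019  0.001 -0.017] per row [ 0.0094  0.0004 -0.0085]
```

Emit:
arm_command:
  increments:
    - {"rx":0.019,"ry":0,"rz":-0.017,"tx":2,"ty":12,"tz":0,"fingers":0}
    - {"rx":0,"ry":0,"rz":0,"tx":0,"ty":0,"tz":35,"fingers":0}
    - {"rx":0,"ry":0,"rz":0,"tx":0,"ty":0,"tz":35,"fingers":0}
    - {"rx":0,"ry":0,"rz":0,"tx":0,"ty":0,"tz":9,"fingers":0}
    - {"rx":0,"ry":0,"rz":0,"tx":0,"ty":0,"tz":0,"fingers":0}

```text
time: 6.95
position: [607.4, -50.4, 130.2]
eef_rot: [-3.141, -0.005, 2.985]
force: [-0.1, -0.0, 0.6]
gripper_width: -0.1
```

Run:
```python
from plan import *
w=snap('side','d3.png')
x=w['pixels'][120:260,190:350,::-1];cv2.imwrite('pics/d3z.png',cv2.resize(x,None,fx=4,fy=4,interpolation=cv2.INTER_CUBIC))
plan(rk(-42,0,132.5),[np.pi,0,np.pi-.15])
```

```text
t 7.0 pos [608.7 -50.8 131.8] rpy [-3.141e+00 -2.000e-03  2.985e+00]
n 1 shift total [-0.6  1.1 -0.7] per row [-0.58  1.13 -0.7 ] turn total [-0.    -0.002 -0.006] per row [-0.0004 -0.0017 -0.0064]
```

View pics/d3z.png

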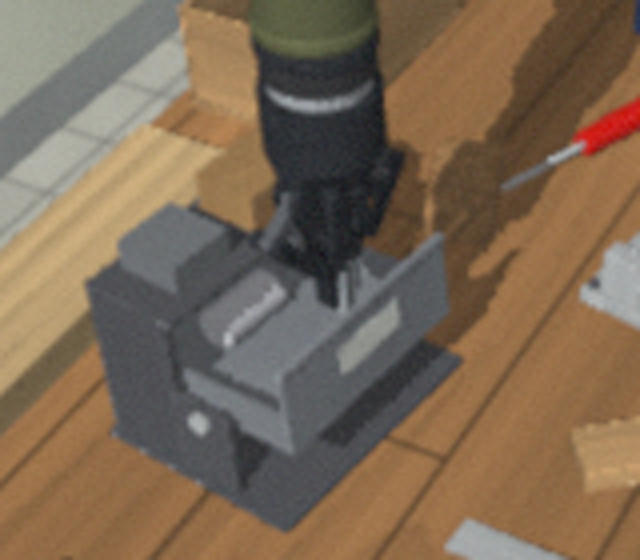

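Emit:
arm_command:
  increments:
    - {"rx":0,"ry":0,"rz":0,"tx":5,"ty":1,"tz":0,"fingers":0}
    - {"rx":0,"ry":0,"rz":0,"tx":5.5,"ty":0,"tz":0,"fingers":0}
    - {"rx":0,"ry":0,"rz":0,"tx":4.4,"ty":0,"tz":5.2,"fingers":0}
    - {"rx":0,"ry":0,"rz":0,"tx":4,"ty":0,"tz":5.6,"fingers":0}
    - {"rx":0,"ry":0,"rz":0,"tx":3.6,"ty":0,"tz":5.9,"fingers":0}
    - {"rx":0,"ry":0,"rz":0,"tx":3.1,"ty":0,"tz":6.1,"fingers":0}

```text
time: 7.6
position: [583.6, -46.3, 108.5]
eef_rot: [3.142, -0.0, 2.985]
force: [3.3, 0.1, 1.7]
gripper_width: 0.1
```

Run:
```python
from plan import *
w=snap('side','d4.png')
x=w['pixels'][120:260,190:350,::-1];cv2.imwrite('pics/d4z.png',cv2.resize(x,None,fx=4,fy=4,interpolation=cv2.INTER_CUBIC))
plan(rk(-68.1,0,108.8),[np.pi,0,np.pi-.15]);print(manip.observe()['force'])
```

```text
t 7.65 pos [582.9 -46.2 107.3] rpy [-3.142e+00 -2.000e-03  2.986e+00]
n 1 shift total [-0.7  0.5 -1.5] per row [-0.66  0.52 -1.5 ] turn total [-0.    -0.002 -0.006] per row [-0.0001 -0.0016 -0.0061]
[ 4.78249305 -0.7698497   0.05581636]
```

View pics/d4z.png

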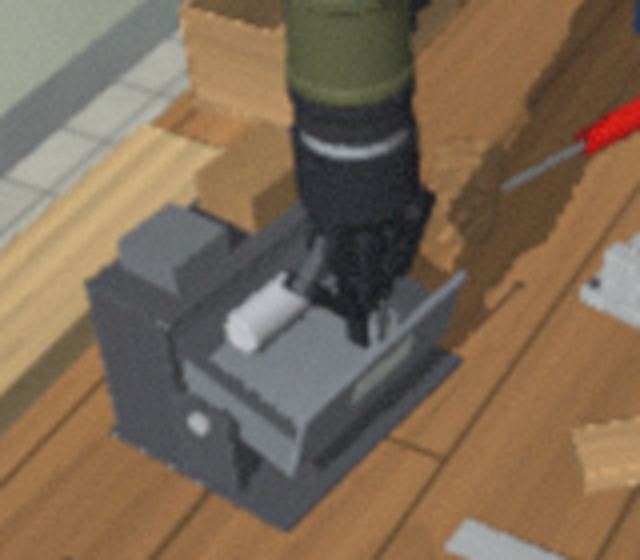

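Emit:
arm_command:
  increments:
    - {"rx":0,"ry":0,"rz":0,"tx":2.2,"ty":0,"tz":5,"fingers":0}
    - {"rx":0,"ry":0,"rz":0,"tx":2.1,"ty":0,"tz":6.5,"fingers":0}
    - {"rx":0,"ry":0,"rz":0,"tx":1.5,"ty":0,"tz":6.7,"fingers":0}
    - {"rx":0,"ry":0,"rz":0,"tx":1,"ty":0,"tz":6.8,"fingers":0}
    - {"rx":0,"ry":0,"rz":0,"tx":0.5,"ty":0,"tz":6.8,"fingers":0}

```text
time: 8.15
position: [575.1, -45.1, 75.7]
eef_rot: [-3.141, -0.003, 2.986]
force: [-0.1, 0.4, 2.2]
gripper_width: 0.2
```

Emit:
arm_command:
  increments:
    - {"rx":0,"ry":0,"rz":0,"tx":0,"ty":0,"tz":6.9,"fingers":0}
    - {"rx":0,"ry":0,"rz":0,"tx":0,"ty":0,"tz":4.5,"fingers":0}
    - {"rx":0,"ry":0,"rz":0,"tx":0,"ty":0,"tz":0,"fingers":0}

```text
time: 8.45
position: [575.7, -45.3, 64.5]
eef_rot: [-3.141, -0.003, 2.986]
force: [1.1, 0.4, 0.9]
gripper_width: -0.1
```

Run:
```python
from plan import *
w=snap('side','d5.png')
x=w['pixels'][120:260,190:350,::-1];cv2.imwrite('pics/d5z.png',cv2.resize(x,None,fx=4,fy=4,interpolation=cv2.INTER_CUBIC))
plan(rk(-75.1,0,61.8),[np.pi,0,np.pi-.15]);print(manip.observe()['force'])
```

```text
t 8.5 pos [575.6 -45.2  64.6] rpy [-3.141e+00 -3.000e-03  2.986e+00]
n 1 shift total [-1.1  0.6  2.8] per row [-1.1   0.64  2.78] turn total [-0.    -0.003 -0.006] per row [-0.0004 -0.0029 -0.006 ]
[ 0.82650331 -0.1970338   0.45076575]
```

View pics/d5z.png

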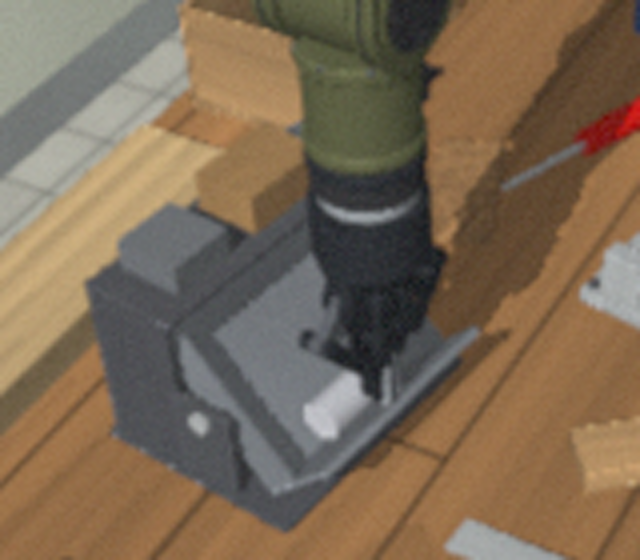

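Emit:
arm_command:
  increments:
    - {"rx":0,"ry":0,"rz":0,"tx":2,"ty":0,"tz":2,"fingers":0}
    - {"rx":0,"ry":0,"rz":0,"tx":2,"ty":0,"tz":1,"fingers":0}
    - {"rx":0,"ry":0,"rz":0,"tx":0,"ty":0,"tz":0,"fingers":0}

```text
time: 8.8
position: [575.6, -45.2, 64.4]
eef_rot: [-3.141, 0.006, 2.985]
force: [3.9, -1.1, 7.5]
gripper_width: 0.1
```

Emit:
arm_command:
  increments:
    - {"rx":0,"ry":0,"rz":0,"tx":2,"ty":0,"tz":1,"fingers":0}
    - {"rx":0,"ry":0,"rz":0,"tx":0,"ty":0,"tz":0,"fingers":0}

```text
time: 9.0
position: [575.5, -45.2, 64.3]
eef_rot: [-3.141, 0.01, 2.985]
force: [5.8, -0.9, 9.5]
gripper_width: -0.2
```

Emit:
arm_command:
  increments:
    - {"rx":0,"ry":0,"rz":0,"tx":-7,"ty":0,"tz":-6,"fingers":0}
    - {"rx":0,"ry":0,"rz":0,"tx":0,"ty":0,"tz":-40,"fingers":0.78}
    - {"rx":0,"ry":0,"rz":0,"tx":0,"ty":0,"tz":-50,"fingers":0.78}
    - {"rx":0,"ry":0,"rz":0,"tx":0,"ty":0,"tz":-50,"fingers":0.78}
    - {"rx":0,"ry":0,"rz":0,"tx":0,"ty":0,"tz":0,"fingers":0.78}
    - {"rx":0,"ry":0,"rz":0,"tx":0,"ty":0,"tz":0,"fingers":0.78}

```text
time: 9.6
position: [577.4, -45.4, 208.3]
eef_rot: [-3.142, -0.001, 2.986]
force: [-0.9, 0.1, -0.7]
gripper_width: 66.6
```

```bash
cat > r4.py <<'E'
from plan import *
import pickle
np.set_printoptions(precision=1,suppress=True)
o=manip.observe();print(o['time'],o['position'],o['eef_rot'],o['gripper_width'])
w=snap('wrist','w5.png');s=snap('side','d6.png');c=snap('scene','s6.png');pickle.dump((w,s,c),open('w5.pkl','wb'))
us=[]
for p in(w,s,c):
    r=manip.place_of(p,'roller');print([(np.array(q['point']),round(q['confidence'],2),onz(p,q['point'],34)) for q in r])
for l in ('bin_lip','rack'):
    print(l,[(np.array(q['point']),round(q['confidence'],2),onz(w,q['point'],62 if l=='bin_lip' else 0)) for q in manip.place_of(w,l)])
print('exp roller',rk(-50,0,34),'lip',rk(-92.6,0,62))
E
python3 r4.py
```

```text
9.6 [577.4 -45.4 208.3] [-3.1 -0.   3. ] 66.56632562170171
[(array([323.7, 203.4]), 0.77, array([605.5, -44.2,  34. ])), (array([236.4,  35.4]), 0.22, array([431.9, -98.1,  34. ]))]
[(array([277.1, 220.8]), 0.47, array([603.2, -42.4,  34. ]))]
[(array([340.8, 239.5]), 0.65, array([616. , -50.2,  34. ]))]
bin_lip [(array([319.9, 167.2]), 0.63, array([558.8, -41.1,  62. ]))]
rack [(array([321.3, 228.8]), 0.97, array([650.4, -53.7,   0. ])), (array([555.6, 187.1]), 0.34, array([640.5, 229.2,   0. ]))]
exp roller [601.6 -48.5  34. ] lip [559.4 -42.2  62. ]
```

View pics/w5.png

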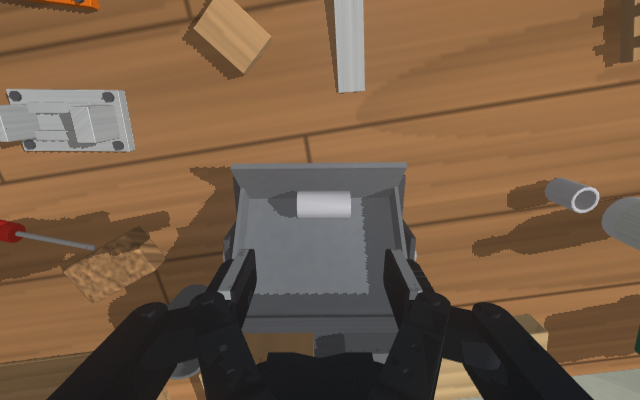

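Run:
```python
import cv2,numpy as np
a=cv2.imread('pics/w5.png');b=cv2.imread('pics/w2.png')
A=cv2.resize(a[235:315,205:435],None,fx=3.4,fy=3.4,interpolation=cv2.INTER_CUBIC)
B=cv2.resize(b[235:315,205:435],None,fx=3.4,fy=3.4,interpolation=cv2.INTER_CUBIC)
cv2.imwrite('pics/fz.png',np.vstack([A,B]))
```

```text
(no output)
```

View pics/fz.png

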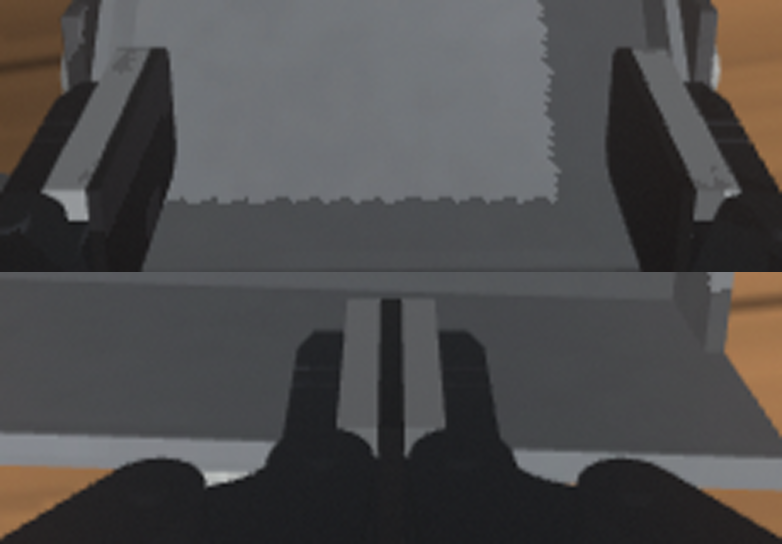

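Run:
```python
from plan import *
import pickle
w,s,c=pickle.load(open('w5.pkl','rb'))
R=Ro.from_euler('xyz',[-3.142,-.001,2.986]);P=np.array([577.4,-45.4,208.3])
for y in(0,33.3):
  for z in (-5,-2,1,4,8,11): print(y,z,proj(w,P+R.apply([11,y,z])),proj(w,P+R.apply([11,-y,z])))
```

```text
0 -5 [317.4492641  254.64580688] [317.4492641  254.64580688]
0 -2 [317.49038128 251.55534351] [317.49038128 251.55534351]
0 1 [317.52992644 248.58303756] [317.52992644 248.58303756]
0 4 [317.56798802 245.72223988] [317.56798802 245.72223988]
0 8 [317.61656981 242.07071929] [317.61656981 242.07071929]
0 11 [317.65147826 239.44691834] [317.65147826 239.44691834]
33.3 -5 [387.13136768 254.53191257] [247.78532577 254.7596715 ]
33.3 -2 [385.81428077 251.4432741 ] [249.1839459  251.66738428]
33.3 1 [384.54755624 248.47273808] [250.5290994  248.69330938]
33.3 4 [383.32835968 245.61365765] [251.82379468 245.8307954 ]
33.3 8 [381.77218619 241.96434849] [253.47635187 242.17706456]
33.3 11 [380.65400314 239.34215009] [254.66380335 239.55166189]
```

Run:
```python
from plan import *
plan(rk(-49,5.5,32),[np.pi,0,np.pi-.15])
```

```text
t 10.0 pos [576.6 -45.3 206.1] rpy [-3.141 -0.004  2.986]
n 5 shift total [-26.8   6.3 174. ] per row [-5.35  1.26 34.8 ] turn total [-0.    -0.004 -0.006] per row [-0.0001 -0.0008 -0.0012]
```

Emit:
arm_command:
  increments:
    - {"rx":0,"ry":0,"rz":-0.006,"tx":-26.5,"ty":6,"tz":10,"fingers":0.86}
    - {"rx":0,"ry":0,"rz":0,"tx":0,"ty":0,"tz":45,"fingers":0.86}
    - {"rx":0,"ry":0,"rz":0,"tx":0,"ty":0,"tz":45,"fingers":0.86}
    - {"rx":0,"ry":0,"rz":0,"tx":0,"ty":0,"tz":40,"fingers":0.86}
    - {"rx":0,"ry":0,"rz":0,"tx":0,"ty":0,"tz":20,"fingers":0.86}
    - {"rx":0,"ry":0,"rz":0,"tx":0,"ty":0,"tz":0,"fingers":0.86}

```text
time: 10.6
position: [600.5, -43.3, 43.2]
eef_rot: [-3.141, -0.01, 2.992]
force: [-0.8, 0.6, 0.3]
gripper_width: 73.5
```

Run:
```python
from plan import *
w=snap('wrist','w7.png');cv2.imwrite('pics/w7z.png',cv2.resize(w['pixels'][120:320,200:440,::-1],None,fx=3,fy=3))
plan(rk(-49,5.5,32),[np.pi,0,np.pi-.15]);o=manip.observe();print(o['force'],o['gripper_width'])
```

```text
t 10.65 pos [602.5 -43.4  45.5] rpy [-3.141 -0.006  2.992]
n 1 shift total [-0.9  0.3 13.5] per row [-0.94  0.32 13.48] turn total [-0.001 -0.006  0.   ] per row [-0.0005 -0.006   0.    ]
[0.14962022 0.61856892 0.04398422] 73.30020334689007
```

View pics/w7z.png

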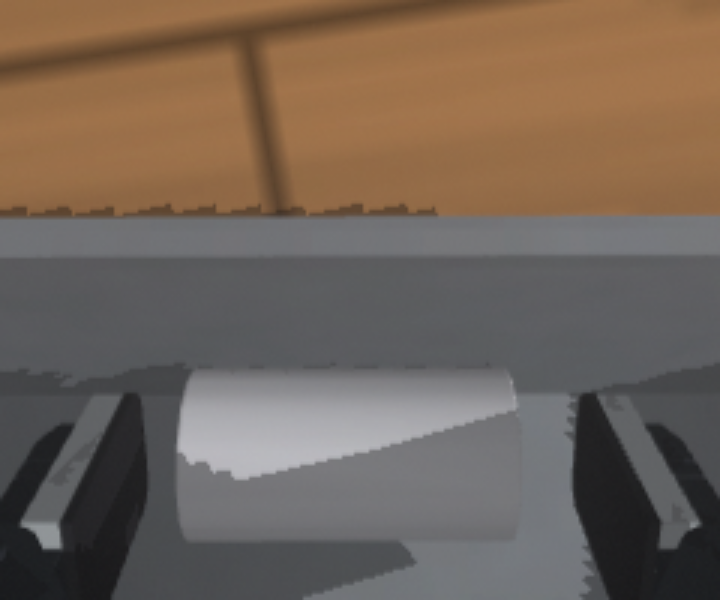

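Run:
```python
from plan import *
w=manip.snapshot('wrist');o=manip.observe();print(o['position'],o['force'])
R=Ro.from_euler('xyz',o['eef_rot']);P=o['position']
for x in(-6,-3,0,3,6):
    X=P+R.apply([x,0,P[2]-34]);u=proj(w,X);
    # silhouette extents of cylinder
    rows=[proj(w,X+R.apply([15*np.cos(a),0,15*np.sin(a)]))[1] for a in np.linspace(0,6.28,60)]
    print(x,u,min(rows),max(rows))
```

```text
[604.13459714 -43.56948444  47.21929507] [ 0.02489948 -0.21703382  1.47829758]
-6 [318.06745709 269.76081219] 242.2056700369351 298.5337780001497
-3 [318.05089358 264.97675001] 237.30807736936623 293.76839945387826
0 [318.03413658 260.13680288] 232.35381448043145 288.9823757536796
3 [318.01718269 255.23998582] 227.34189204661988 284.138732278369
6 [318.00002841 250.28529056] 222.27129758140433 279.2364221845788
```

Run:
```python
from plan import *
w=snap('wrist','w8.png');o=manip.observe();print(o['position'],o['force'],o['dq'])
cv2.imwrite('pics/w8z.png',cv2.resize(w['pixels'][120:320,200:440,::-1],None,fx=3,fy=3))
```

```text
[605.2408121  -43.65002488  48.3339544 ] [-0.03578364  0.14455572 -0.04859917] [ 0.00010009 -0.01855985  0.01638471 -0.00279121  0.00058748  0.00040156]
```

View pics/w8z.png

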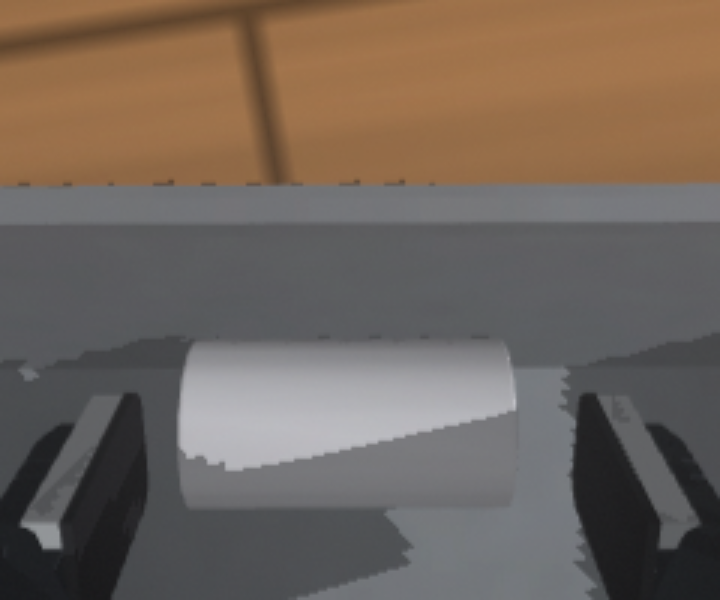

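Emit:
arm_command:
  increments:
    - {"rx":0,"ry":0,"rz":0,"tx":1,"ty":0,"tz":5,"fingers":0.86}
    - {"rx":0,"ry":0,"rz":0,"tx":0,"ty":0,"tz":5,"fingers":0.86}
    - {"rx":0,"ry":0,"rz":0,"tx":0,"ty":0,"tz":4,"fingers":0.86}
    - {"rx":0,"ry":0,"rz":0,"tx":0,"ty":0,"tz":0,"fingers":0.86}
    - {"rx":0,"ry":0,"rz":0,"tx":0,"ty":0,"tz":0,"fingers":0.86}

```text
time: 11.25
position: [603.1, -43.4, 33.2]
eef_rot: [-3.141, -0.002, 2.992]
force: [0.5, -0.2, 0.3]
gripper_width: 73.5
```

Height good, no contact force. Close on the ends.

Emit:
arm_command:
  increments:
    - {"rx":0,"ry":0,"rz":0,"tx":0,"ty":0,"tz":0,"fingers":0.6}
    - {"rx":0,"ry":0,"rz":0,"tx":0,"ty":0,"tz":0,"fingers":0.5}
    - {"rx":0,"ry":0,"rz":0,"tx":0,"ty":0,"tz":0,"fingers":0.5}
    - {"rx":0,"ry":0,"rz":0,"tx":0,"ty":0,"tz":0,"fingers":0.5}
    - {"rx":0,"ry":0,"rz":0,"tx":0,"ty":0,"tz":0,"fingers":0.5}
  squeeze: 40

```text
time: 11.75
position: [603.3, -43.5, 33.6]
eef_rot: [-3.141, -0.001, 2.992]
force: [-1.1, 0.2, 3.8]
gripper_width: 55.1
```

Run:
```python
from plan import *
w=snap('wrist','w9.png');o=manip.observe();print(o['position'],o['force'],o['gripper_width'])
cv2.imwrite('pics/w9z.png',cv2.resize(w['pixels'][120:320,200:440,::-1],None,fx=3,fy=3))
```

```text
[603.31932325 -43.52336934  33.60662493] [-2.06780668  0.18790348  4.38720119] 55.55273281700216
```

View pics/w9z.png

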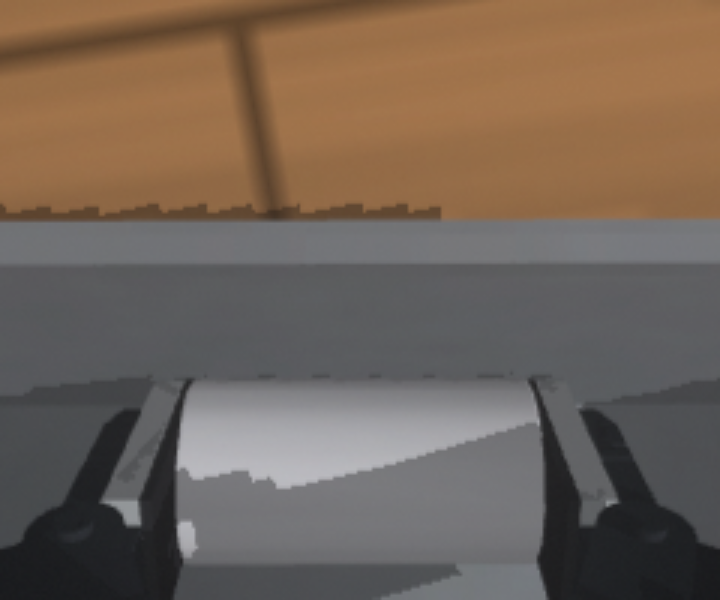

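Emit:
arm_command:
  increments:
    - {"rx":0,"ry":0,"rz":0,"tx":0,"ty":0,"tz":-5,"fingers":0.5}
    - {"rx":0,"ry":0,"rz":0,"tx":0,"ty":0,"tz":-10,"fingers":0.5}
    - {"rx":0,"ry":0,"rz":0,"tx":0,"ty":0,"tz":-15,"fingers":0.5}
    - {"rx":0,"ry":0,"rz":0,"tx":0,"ty":0,"tz":-20,"fingers":0.5}
    - {"rx":0,"ry":0,"rz":0,"tx":0,"ty":0,"tz":-30,"fingers":0.5}
    - {"rx":0,"ry":0,"rz":0,"tx":0,"ty":0,"tz":-30,"fingers":0.5}
    - {"rx":0,"ry":0,"rz":0,"tx":0,"ty":0,"tz":-30,"fingers":0.5}
    - {"rx":0,"ry":0,"rz":0,"tx":0,"ty":0,"tz":0,"fingers":0.5}
  squeeze: 60

```text
time: 12.6
position: [606.5, -43.6, 178.5]
eef_rot: [3.141, 0.007, 2.992]
force: [-0.1, -0.1, -1.0]
gripper_width: 55.0
```

Run:
```python
from plan import *
w=snap('wrist','w10.png');o=manip.observe();print(o['force'],o['gripper_width'],o['qpos'])
plan([480,296,180],[np.pi,0,np.pi+.11])
```

```text
[-0.70756624  0.68528768 -1.64429018] 55.120985508434096 [-7.16995863e-02  4.29053163e-01 -5.96320324e-02  1.07807179e+00
  2.19514788e-05  7.82774943e-02]
t 12.65 pos [605.3 -43.5 176. ] rpy [3.141 0.004 2.992]
n 10 shift total [174.6 316.9  -4.6] per row [17.46 31.69 -0.46] turn total [-0.     0.004 -0.26 ] per row [-0.      0.0004 -0.026 ]
```

View pics/w10.png

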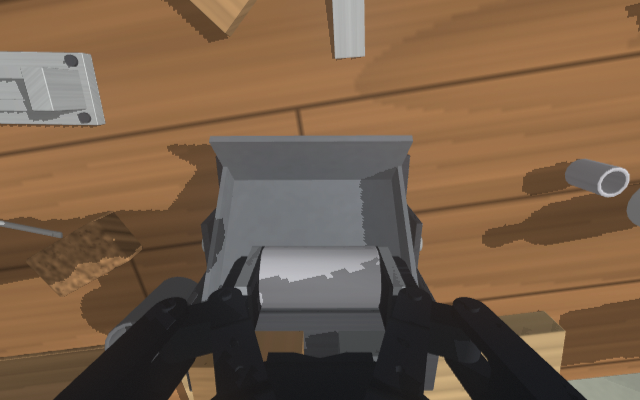

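Emit:
arm_command:
  increments:
    - {"rx":0,"ry":0,"rz":0,"tx":6,"ty":16,"tz":-1,"fingers":0.5}
    - {"rx":0,"ry":0,"rz":0,"tx":12.5,"ty":32,"tz":-1,"fingers":0.5}
    - {"rx":0,"ry":0,"rz":0,"tx":12.5,"ty":32,"tz":-1,"fingers":0.5}
    - {"rx":0,"ry":0,"rz":0,"tx":12.5,"ty":32,"tz":-1,"fingers":0.5}
    - {"rx":0,"ry":0,"rz":0,"tx":12.5,"ty":32,"tz":-1,"fingers":0.5}
    - {"rx":0,"ry":0,"rz":0,"tx":12.5,"ty":32,"tz":-1,"fingers":0.5}
    - {"rx":0,"ry":0,"rz":0,"tx":12.5,"ty":32,"tz":-1,"fingers":0.5}
    - {"rx":0,"ry":0,"rz":0,"tx":12.5,"ty":32,"tz":-1,"fingers":0.5}
    - {"rx":0,"ry":0,"rz":0,"tx":12.5,"ty":32,"tz":-1,"fingers":0.5}
    - {"rx":0,"ry":0,"rz":0,"tx":12.5,"ty":32,"tz":0,"fingers":0.5}
    - {"rx":0,"ry":0,"rz":0,"tx":6,"ty":16,"tz":0,"fingers":0.5}

```text
time: 13.75
position: [525.6, 294.3, 180.6]
eef_rot: [-3.14, -0.005, 2.995]
force: [0.5, -0.1, -1.1]
gripper_width: 54.9
```

Emit:
arm_command:
  increments:
    - {"rx":0,"ry":0,"rz":-0.13,"tx":0,"ty":0,"tz":0,"fingers":0.5}
    - {"rx":0,"ry":0,"rz":-0.13,"tx":0,"ty":0,"tz":0,"fingers":0.5}
    - {"rx":0,"ry":0,"rz":0,"tx":0,"ty":0,"tz":0,"fingers":0.5}
    - {"rx":0,"ry":0,"rz":0,"tx":0,"ty":0,"tz":0,"fingers":0.5}

```text
time: 14.15
position: [527.4, 291.2, 181.4]
eef_rot: [-3.141, -0.003, -3.034]
force: [-0.9, 0.4, -1.0]
gripper_width: 54.9
```

Run:
```python
from plan import *
import pickle
w=snap('wrist','w11.png');o=manip.observe();print(o['force'],o['gripper_width'])
pickle.dump(w,open('w11.pkl','wb'))
m=manip.masks_of(w,'rest');print([(r['point'],r['confidence'],r['pixels'].sum()) for r in m]);pickle.dump(m,open('m11.pkl','wb'))
plan([480,296,180],[np.pi,0,np.pi+.11])
```

```text
[-0.6267367  -0.30422828 -0.98656006] 55.07368256394057
[([328.6, 131.6], 0.65, np.int64(2410)), ([39.1, 284.3], 0.59, np.int64(16458))]
t 14.25 pos [527.8 291.2 181.9] rpy [-3.141e+00 -3.000e-03 -3.034e+00]
n 2 shift total [47.   9.9  2. ] per row [23.5   4.96  0.99] turn total [-0.    -0.003 -0.002] per row [-0.0001 -0.0013 -0.0011]
```

View pics/w11.png

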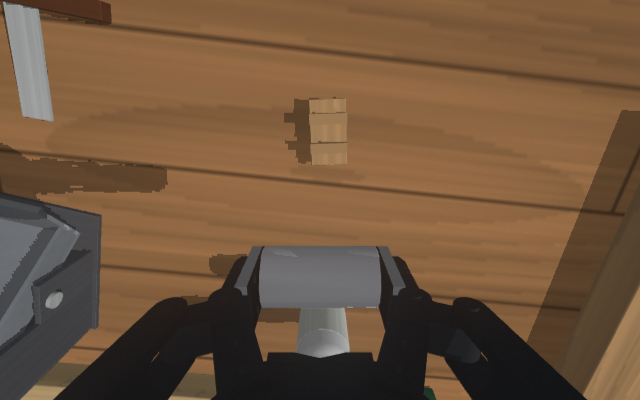

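Run:
```python
from fit import *
import pickle
np.set_printoptions(precision=2,suppress=True)
w=pickle.load(open('w11.pkl','rb'));m=pickle.load(open('m11.pkl','rb'));a,b,out=pickle.load(open('m.pkl','rb'))
M=m[0]['pixels'].astype(np.float32)
f=fit(REST,[(w,M)],(480,296),[.11,0]);f2=fit(REST,[(w,M)]+out['rest'],(480,296),[.11])
# edge overlay
im=w['pixels'][:,:,::-1].copy();s=sil(w,REST,f.x)>.5;e=cv2.morphologyEx(s.astype(np.uint8),cv2.MORPH_GRADIENT,np.ones((3,3)))
z=cv2.resize(im[70:190,260:400],None,fx=5,fy=5)
cs,_=cv2.findContours(cv2.resize(s.astype(np.uint8)[70:190,260:400],None,fx=5,fy=5,interpolation=cv2.INTER_NEAREST),cv2.RETR_EXTERNAL,cv2.CHAIN_APPROX_NONE);cv2.drawContours(z,cs,-1,(0,0,255),1)
cv2.imwrite('pics/ro.png',z)
```

```text
0.11 [477.89 294.87   0.14] 0.03254668042063713
   0 [477.91 294.88   0.14] 0.03262448310852051
   0.11 [478.47 295.01   0.14] 0.1586151421070099
```

View pics/ro.png

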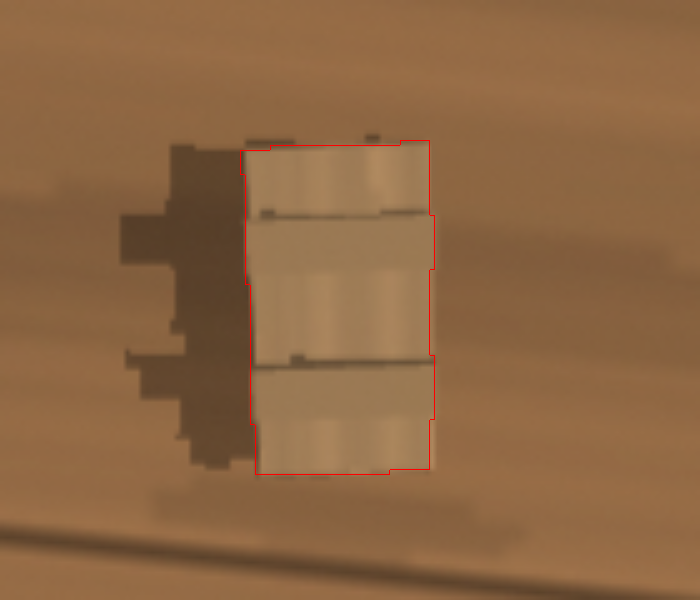

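Run:
```python
from plan import *
plan([478.5,295,60],[np.pi,0,np.pi+.137])
```

```text
t 14.25 pos [527.8 291.2 181.9] rpy [-3.141e+00 -3.000e-03 -3.034e+00]
n 4 shift total [ 48.3   9.1 122. ] per row [12.07  2.28 30.5 ] turn total [-0.    -0.003 -0.029] per row [-0.0001 -0.0006 -0.0073]
```

Emit:
arm_command:
  increments:
    - {"rx":0,"ry":0,"rz":-0.029,"tx":24,"ty":4.5,"tz":0,"fingers":0.5}
    - {"rx":0,"ry":0,"rz":0,"tx":24,"ty":4.5,"tz":20,"fingers":0.5}
    - {"rx":0,"ry":0,"rz":0,"tx":0,"ty":0,"tz":35,"fingers":0.5}
    - {"rx":0,"ry":0,"rz":0,"tx":0,"ty":0,"tz":35,"fingers":0.5}
    - {"rx":0,"ry":0,"rz":0,"tx":0,"ty":0,"tz":25,"fingers":0.5}
    - {"rx":0,"ry":0,"rz":0,"tx":0,"ty":0,"tz":0,"fingers":0.5}
    - {"rx":0,"ry":0,"rz":0,"tx":0,"ty":0,"tz":0,"fingers":0.5}
    - {"rx":0,"ry":0,"rz":0,"tx":0,"ty":0,"tz":0,"fingers":0.5}

```text
time: 15.05
position: [480.6, 295.2, 69.1]
eef_rot: [3.14, 0.001, -3.003]
force: [-0.1, -0.8, -0.4]
gripper_width: 54.7
```

Run:
```python
from plan import *
w=snap('wrist','w12.png');o=manip.observe();print(o['force'],o['gripper_width'])
plan([478.5,295,36],[np.pi,0,np.pi+.137])
```

```text
[ 0.01125439 -0.35913971 -0.27483493] 55.06700961081489
t 15.1 pos [480.7 295.4  69.3] rpy [ 3.140e+00  2.000e-03 -3.003e+00]
n 1 shift total [ 2.3 -0.1 33.3] per row [ 2.29 -0.11 33.25] turn total [0.002 0.002 0.001] per row [0.0016 0.0017 0.0015]
```

View pics/w12.png

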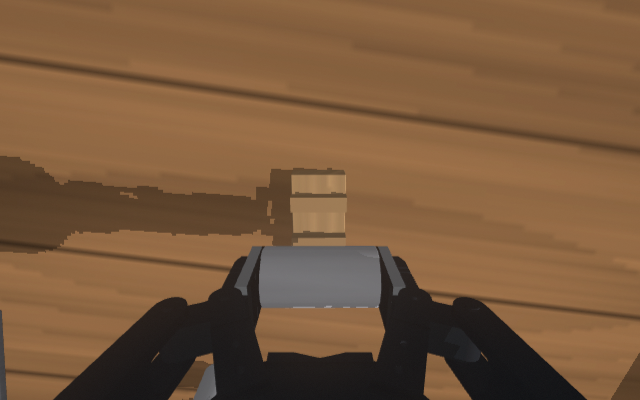

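Emit:
arm_command:
  increments:
    - {"rx":0,"ry":0,"rz":0,"tx":2,"ty":0,"tz":10,"fingers":0.5}
    - {"rx":0,"ry":0,"rz":0,"tx":0,"ty":0,"tz":10,"fingers":0.5}
    - {"rx":0,"ry":0,"rz":0,"tx":0,"ty":0,"tz":8,"fingers":0.5}
    - {"rx":0,"ry":0,"rz":0,"tx":0,"ty":0,"tz":3,"fingers":0.5}
    - {"rx":0,"ry":0,"rz":0,"tx":0,"ty":0,"tz":0,"fingers":0.5}
    - {"rx":0,"ry":0,"rz":0,"tx":0,"ty":0,"tz":0,"fingers":0.5}

```text
time: 15.7
position: [477.2, 294.3, 36.3]
eef_rot: [3.141, -0.002, -3.003]
force: [-0.2, 0.5, -0.6]
gripper_width: 54.7
```

Run:
```python
from plan import *
w=snap('wrist','w13.png');o=manip.observe();print(o['force'],o['gripper_width'])
plan([478.5,295,35],[np.pi,0,np.pi+.137])
```

```text
[ 0.54145061  0.07943572 -0.95240331] 55.27833388389908
t 15.75 pos [477.4 294.4  36.5] rpy [ 3.141e+00 -1.000e-03 -3.003e+00]
n 1 shift total [-1.2  0.4  1.5] per row [-1.21  0.43  1.51] turn total [ 0.    -0.001  0.002] per row [ 0.0003 -0.0013  0.002 ]
```

View pics/w13.png

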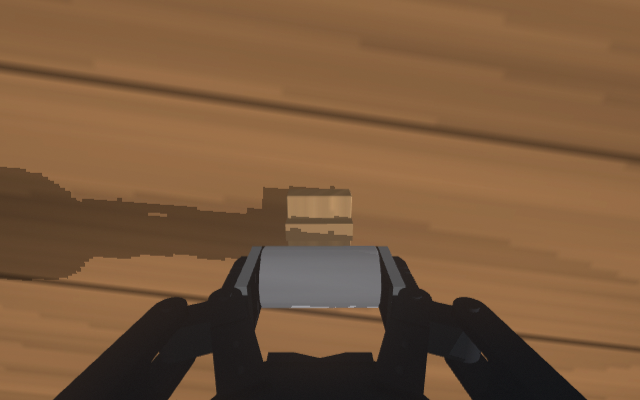

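Run:
```python
from plan import *
w=manip.snapshot('wrist');o=manip.observe();print(o['position'],o['force'])
c,s=np.cos(.137),np.sin(.137)
for q in((478,295),):
    for x,z in((-32,0),(-32,12),(-19,12),(-19,22),(-9,22)):
        print(x,z,proj(w,[q[0]+c*x,q[1]+s*x,z]))
R=Ro.from_euler('xyz',o['eef_rot']);P=o['position']
for zz in (-2,0,2):
  for xx in(-2,0,2):
    rows=[proj(w,P+R.apply([xx+15*np.cos(a),0,zz+15*np.sin(a)]))[1] for a in np.linspace(0,6.28,60)];print(xx,zz,min(rows),max(rows))
cv2.imwrite('pics/w14z.png',cv2.resize(w['pixels'][170:330,240:400,::-1],None,fx=4,fy=4,interpolation=cv2.INTER_CUBIC))
```

```text
[477.46208175 294.46051358  36.66798645] [-0.28625571  1.0714115  -0.54137001]
-32 0 [318.68005307 188.07997189]
-32 12 [318.63791731 194.41022818]
-19 12 [318.64788959 216.35262851]
-19 22 [318.60968265 223.48957415]
-9 22 [318.61820613 240.45080421]
-2 -2 244.06142359882858 306.2384865155808
0 -2 240.5025488195617 302.78059462348034
2 -2 236.9072489030644 299.2917784674703
-2 0 242.2383051332676 303.5184876260456
0 0 238.71004996939985 300.0936302552469
2 0 235.1520575929254 296.6385442758967
-2 2 240.45389898192585 300.86804982412946
0 2 236.96154955490974 297.47568019504536
2 2 233.4401282921244 294.05375490336104
```

View pics/w14z.png

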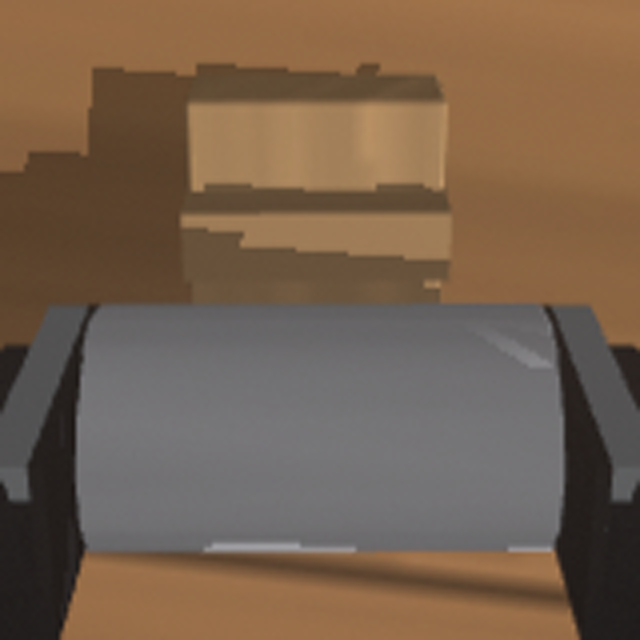

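Emit:
arm_command:
  increments:
    - {"rx":0,"ry":0,"rz":0,"tx":2.8,"ty":0.3,"tz":0,"fingers":0.5}
    - {"rx":0,"ry":0,"rz":0,"tx":0,"ty":0,"tz":2,"fingers":0.5}
    - {"rx":0,"ry":0,"rz":0,"tx":0,"ty":0,"tz":1,"fingers":0.5}
    - {"rx":0,"ry":0,"rz":0,"tx":0,"ty":0,"tz":0,"fingers":0.5}

```text
time: 16.2
position: [474.2, 294.1, 33.3]
eef_rot: [3.141, -0.002, -3.003]
force: [-1.0, 0.1, -0.0]
gripper_width: 54.9
```

Emit:
arm_command:
  increments:
    - {"rx":0,"ry":0,"rz":0,"tx":0,"ty":0,"tz":1,"fingers":0.5}
    - {"rx":0,"ry":0,"rz":0,"tx":0,"ty":0,"tz":0,"fingers":0.5}

```text
time: 16.4
position: [474.3, 294.2, 32.3]
eef_rot: [3.141, -0.002, -3.003]
force: [-0.5, 0.6, -0.4]
gripper_width: 55.2
```

Run:
```python
from plan import *
w=snap('wrist','w15.png');o=manip.observe();print(o['time'],o['position'],o['force'],o['gripper_width'])
cv2.imwrite('pics/w15z.png',cv2.resize(w['pixels'][170:330,240:400,::-1],None,fx=4,fy=4,interpolation=cv2.INTER_CUBIC))
```

```text
16.45 [474.31930556 294.15844435  32.35055577] [-0.40104897  0.01202856 -0.3669478 ] 54.92629335110669
```

View pics/w15z.png

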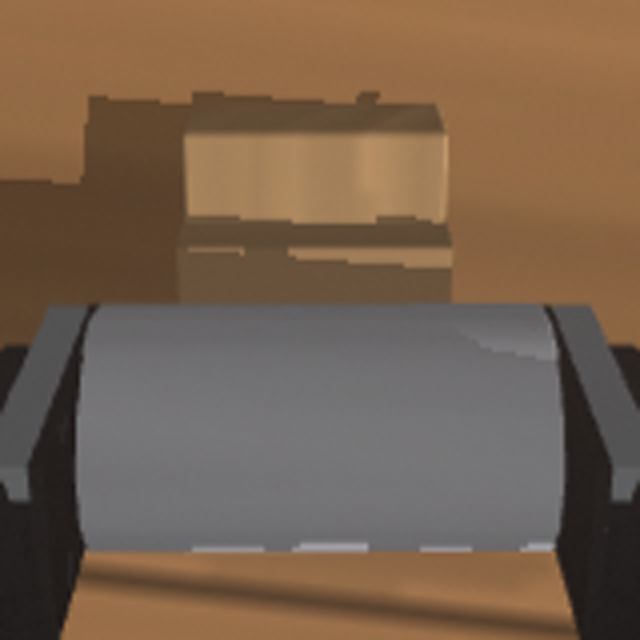

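Emit:
arm_command:
  increments:
    - {"rx":0,"ry":0,"rz":0,"tx":0,"ty":0,"tz":1,"fingers":0.5}
    - {"rx":0,"ry":0,"rz":0,"tx":0,"ty":0,"tz":0,"fingers":0.5}

```text
time: 16.65
position: [474.5, 294.3, 31.5]
eef_rot: [3.141, -0.001, -3.003]
force: [0.4, 0.4, -0.9]
gripper_width: 54.6
```

Emit:
arm_command:
  increments:
    - {"rx":0,"ry":0,"rz":0,"tx":0,"ty":0,"tz":1,"fingers":0.5}
    - {"rx":0,"ry":0,"rz":0,"tx":0,"ty":0,"tz":0,"fingers":0.5}

```text
time: 16.85
position: [475.0, 294.5, 30.8]
eef_rot: [3.141, -0.0, -3.003]
force: [0.5, 0.5, 1.8]
gripper_width: 55.0
```

Emit:
arm_command:
  increments:
    - {"rx":0,"ry":0,"rz":0,"tx":0,"ty":0,"tz":0,"fingers":0.7}
    - {"rx":0,"ry":0,"rz":0,"tx":0,"ty":0,"tz":0,"fingers":0.75}
    - {"rx":0,"ry":0,"rz":0,"tx":0,"ty":0,"tz":0,"fingers":0.8}
    - {"rx":0,"ry":0,"rz":0,"tx":0,"ty":0,"tz":0,"fingers":0.8}

```text
time: 17.25
position: [474.1, 294.1, 30.3]
eef_rot: [3.142, -0.002, -3.003]
force: [0.4, 0.0, 0.2]
gripper_width: 68.2
```

Run:
```python
from plan import *
w=snap('wrist','w16.png');o=manip.observe();print(o['time'],o['position'],o['force'],o['gripper_width'])
cv2.imwrite('pics/w16z.png',cv2.resize(w['pixels'][170:330,220:420,::-1],None,fx=4,fy=4,interpolation=cv2.INTER_CUBIC))
```

```text
17.3 [474.17151027 294.1077232   30.28436724] [-0.29876712 -0.27908466  0.65654685] 68.65245125325262
```

View pics/w16z.png

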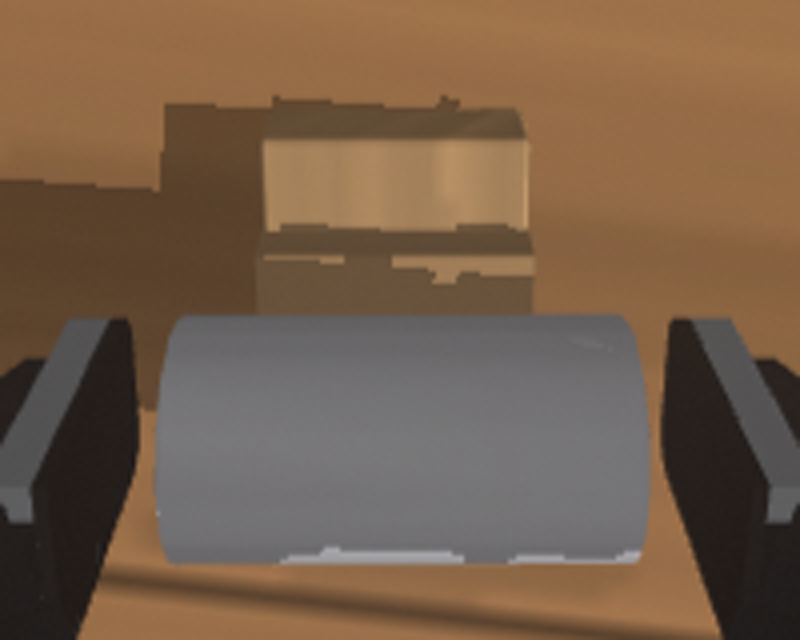

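Emit:
arm_command:
  increments:
    - {"rx":0,"ry":0,"rz":0,"tx":0,"ty":0,"tz":-20,"fingers":0.8}
    - {"rx":0,"ry":0,"rz":0,"tx":0,"ty":0,"tz":-40,"fingers":0.8}
    - {"rx":0,"ry":0,"rz":0,"tx":0,"ty":0,"tz":-45,"fingers":0.8}
    - {"rx":0,"ry":0,"rz":0.143,"tx":0,"ty":0,"tz":-5,"fingers":0.8}
    - {"rx":0,"ry":0,"rz":0.143,"tx":0,"ty":0,"tz":0,"fingers":0.7}
    - {"rx":0,"ry":0,"rz":0.143,"tx":0,"ty":0,"tz":0,"fingers":0.65}
    - {"rx":0,"ry":0,"rz":0.143,"tx":0,"ty":0,"tz":0,"fingers":0.6}
    - {"rx":0,"ry":0,"rz":0.143,"tx":0,"ty":0,"tz":0,"fingers":0.6}
    - {"rx":0,"ry":0,"rz":0.143,"tx":0,"ty":0,"tz":0,"fingers":0.6}
    - {"rx":0,"ry":0,"rz":0.143,"tx":0,"ty":0,"tz":0,"fingers":0.6}
    - {"rx":0,"ry":0,"rz":0.143,"tx":0,"ty":0,"tz":0,"fingers":0.6}
    - {"rx":0,"ry":0,"rz":0.143,"tx":0,"ty":0,"tz":0,"fingers":0.6}

```text
time: 18.5
position: [474.3, 294.1, 140.3]
eef_rot: [-3.14, -0.001, 1.988]
force: [0.7, -0.1, -0.3]
gripper_width: 51.3
```

Emit:
arm_command:
  increments:
    - {"rx":0,"ry":0,"rz":0.143,"tx":0,"ty":0,"tz":0,"fingers":0.6}
    - {"rx":0,"ry":0,"rz":0.143,"tx":0,"ty":0,"tz":0,"fingers":0.6}
    - {"rx":0,"ry":0,"rz":0,"tx":0,"ty":0,"tz":0,"fingers":0.6}
    - {"rx":0,"ry":0,"rz":0,"tx":0,"ty":0,"tz":0,"fingers":0.6}

```text
time: 18.9
position: [474.4, 294.1, 140.3]
eef_rot: [-3.14, -0.0, 1.711]
force: [0.1, -1.0, -0.7]
gripper_width: 50.9
```

Run:
```python
from plan import *
import pickle
w=snap('wrist','w17.png');pickle.dump(w,open('w17.pkl','wb'));o=manip.observe();print(o['time'],o['position'],o['eef_rot'],o['gripper_width'])
print(manip.place_of(w,'roller'),proj(w,[478,295,34]))
plan([478,295,130],[np.pi,0,.137+np.pi/2])
```

```text
18.95 [474.44381624 294.15269871 140.37632392] [-3.13985457e+00 -1.64128425e-04  1.71004913e+00] 51.27508630574547
[{'point': [325.6, 200.5], 'confidence': 0.56}] [324.25478078 200.47617053]
t 19.0 pos [474.5 294.2 140.4] rpy [-3.14 -0.    1.71]
n 1 shift total [ 0.3  3.6 10.4] per row [ 0.34  3.62 10.38] turn total [-0.002 -0.     0.002] per row [-0.0017 -0.0002  0.0018]
```

View pics/w17.png

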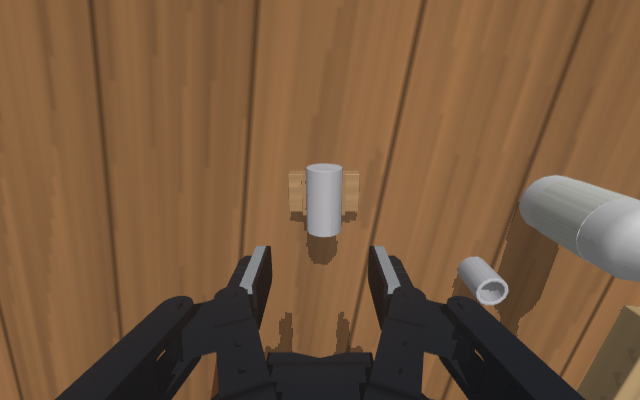

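Emit:
arm_command:
  increments:
    - {"rx":0,"ry":0,"rz":0,"tx":0,"ty":3.7,"tz":20,"fingers":0.6}
    - {"rx":0,"ry":0,"rz":0,"tx":0,"ty":0,"tz":35,"fingers":0.6}
    - {"rx":0,"ry":0,"rz":0,"tx":0,"ty":0,"tz":25,"fingers":0.6}
    - {"rx":0,"ry":0,"rz":0,"tx":0,"ty":0,"tz":10,"fingers":0.6}
    - {"rx":0,"ry":0,"rz":0,"tx":0,"ty":0,"tz":5,"fingers":0.6}
    - {"rx":0,"ry":0,"rz":0,"tx":0,"ty":0,"tz":0,"fingers":0.6}
    - {"rx":0,"ry":0,"rz":0,"tx":0,"ty":0,"tz":0,"fingers":0.6}

```text
time: 19.7
position: [479.0, 295.3, 46.6]
eef_rot: [3.141, -0.001, 1.708]
force: [0.1, -0.3, 1.0]
gripper_width: 50.8
```

Run:
```python
from plan import *
w=snap('wrist','w18.png');o=manip.observe();print(o['force'])
cv2.imwrite('pics/w18z.png',cv2.resize(w['pixels'][150:350,200:440,::-1],None,fx=3,fy=3,interpolation=cv2.INTER_CUBIC))
plan([478,295,33.5],[np.pi,0,.137+np.pi/2])
```

```text
[ 0.11051224 -0.03685031  0.63240851]
t 19.75 pos [479.1 295.3  46.7] rpy [ 3.141e+00 -1.000e-03  1.708e+00]
n 1 shift total [-0.2 -1.1 13.2] per row [-0.21 -1.1  13.23] turn total [ 0.001 -0.001  0.   ] per row [ 0.0007 -0.0012  0.    ]
```

View pics/w18z.png

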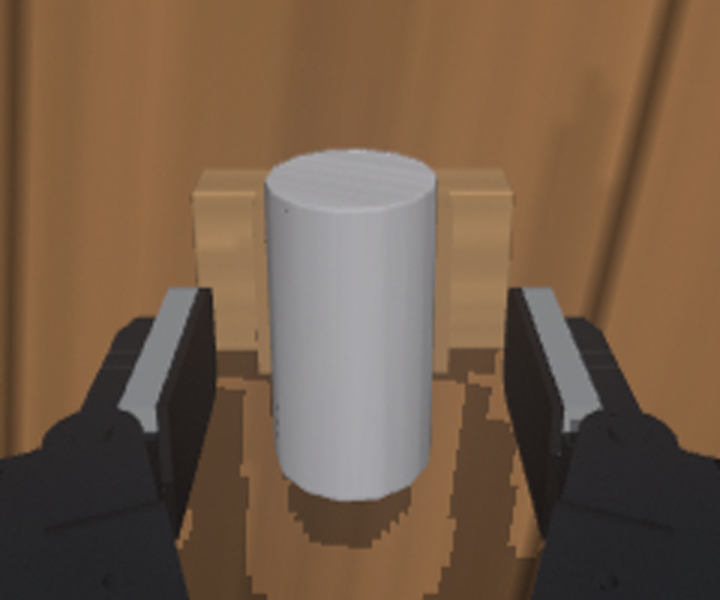

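Emit:
arm_command:
  increments:
    - {"rx":0,"ry":0,"rz":0,"tx":0,"ty":-1,"tz":5,"fingers":0.6}
    - {"rx":0,"ry":0,"rz":0,"tx":0,"ty":0,"tz":5,"fingers":0.6}
    - {"rx":0,"ry":0,"rz":0,"tx":0,"ty":0,"tz":2,"fingers":0.6}
    - {"rx":0,"ry":0,"rz":0,"tx":0,"ty":0,"tz":0,"fingers":0.6}
    - {"rx":0,"ry":0,"rz":0,"tx":0,"ty":0,"tz":0,"fingers":0.6}

```text
time: 20.25
position: [476.9, 294.5, 33.3]
eef_rot: [-3.14, -0.0, 1.708]
force: [-0.4, 1.1, -1.0]
gripper_width: 51.1
```

Emit:
arm_command:
  increments:
    - {"rx":0,"ry":0,"rz":0,"tx":0,"ty":0,"tz":0,"fingers":0.5}
    - {"rx":0,"ry":0,"rz":0,"tx":0,"ty":0,"tz":0,"fingers":0.4}
    - {"rx":0,"ry":0,"rz":0,"tx":0,"ty":0,"tz":0,"fingers":0.25}
    - {"rx":0,"ry":0,"rz":0,"tx":0,"ty":0,"tz":0,"fingers":0.25}
    - {"rx":0,"ry":0,"rz":0,"tx":0,"ty":0,"tz":0,"fingers":0.25}
    - {"rx":0,"ry":0,"rz":0,"tx":0,"ty":0,"tz":0,"fingers":0.25}
  squeeze: 40

```text
time: 20.85
position: [477.6, 294.8, 33.7]
eef_rot: [-3.141, -0.0, 1.708]
force: [1.2, -0.4, 1.6]
gripper_width: 28.3
```

Run:
```python
from plan import *
w=snap('wrist','w19.png');o=manip.observe();print(o['force'],o['gripper_width'])
cv2.imwrite('pics/w19z.png',cv2.resize(w['pixels'][150:350,200:440,::-1],None,fx=3,fy=3,interpolation=cv2.INTER_CUBIC))
plan([478,295,33.5],[np.pi,0,.137+np.pi/2])
```

```text
[1.64972537 0.03860364 1.46876609] 28.43010915988598
t 20.9 pos [477.6 294.8  33.7] rpy [-3.141 -0.     1.708]
n 1 shift total [0.2 0.5 0.2] per row [0.18 0.46 0.21] turn total [-0. -0. -0.] per row [-0.0005 -0.0004 -0.0003]
```

View pics/w19z.png

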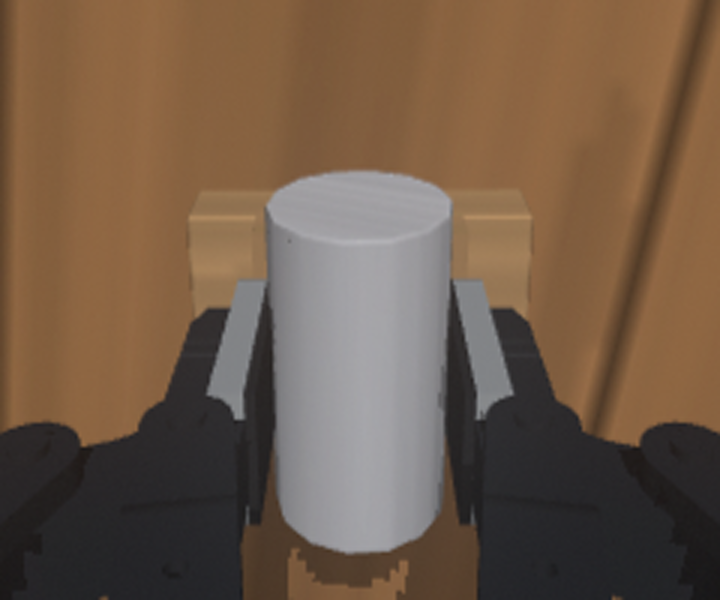

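Emit:
arm_command:
  increments:
    - {"rx":0,"ry":0,"rz":0,"tx":0,"ty":0,"tz":-5,"fingers":0.25}
    - {"rx":0,"ry":0,"rz":0,"tx":0,"ty":0,"tz":-10,"fingers":0.25}
    - {"rx":0,"ry":0,"rz":0,"tx":0,"ty":0,"tz":-20,"fingers":0.25}
    - {"rx":0,"ry":0,"rz":0,"tx":0,"ty":0,"tz":-35,"fingers":0.25}
    - {"rx":0,"ry":0,"rz":0,"tx":0,"ty":0,"tz":-35,"fingers":0.25}
    - {"rx":0,"ry":0,"rz":0,"tx":-5,"ty":0,"tz":-30,"fingers":0.25}
    - {"rx":0,"ry":0,"rz":0,"tx":-10,"ty":-2,"tz":-20,"fingers":0.25}
    - {"rx":0,"ry":0,"rz":0,"tx":-20,"ty":-3,"tz":0,"fingers":0.25}
    - {"rx":0,"ry":0,"rz":0,"tx":-30,"ty":-5,"tz":0,"fingers":0.25}
    - {"rx":0,"ry":0,"rz":0,"tx":-40,"ty":-6,"tz":0,"fingers":0.25}
    - {"rx":0,"ry":0,"rz":0,"tx":-40,"ty":-6,"tz":0,"fingers":0.25}
    - {"rx":0,"ry":0,"rz":0,"tx":-40,"ty":-6,"tz":0,"fingers":0.25}
  squeeze: 60

```text
time: 22.1
position: [473.9, 106.2, 188.9]
eef_rot: [-3.14, -0.0, 1.708]
force: [1.1, -0.6, -1.0]
gripper_width: 28.1
```

Emit:
arm_command:
  increments:
    - {"rx":0,"ry":0,"rz":0,"tx":-40,"ty":-6,"tz":0,"fingers":0.25}
    - {"rx":0,"ry":0,"rz":0,"tx":-40,"ty":-6,"tz":0,"fingers":0.25}
    - {"rx":0,"ry":0,"rz":0,"tx":-40,"ty":-6,"tz":0,"fingers":0.25}
    - {"rx":0,"ry":0,"rz":0,"tx":-40,"ty":-6,"tz":0,"fingers":0.25}
    - {"rx":0,"ry":0,"rz":0,"tx":-40,"ty":-6,"tz":0,"fingers":0.25}
    - {"rx":0,"ry":0,"rz":0,"tx":-40,"ty":-6,"tz":0,"fingers":0.25}
    - {"rx":0,"ry":0,"rz":0,"tx":-40,"ty":-6,"tz":0,"fingers":0.25}

```text
time: 22.8
position: [470.6, -177.0, 189.0]
eef_rot: [-3.14, -0.001, 1.708]
force: [1.0, 0.4, -1.0]
gripper_width: 28.0
```

Run:
```python
from plan import *
o=manip.observe();print(o['force'],o['gripper_width'],o['qpos'])
plan([470,-347,190],[np.pi,0,-.17+np.pi/2])
```

```text
[ 0.99209595  0.36424471 -1.03983346] 27.984737249238908 [-3.59593023e-01  2.53126869e-01 -2.91291126e-01  1.02809218e+00
 -1.38759158e-04  1.07441108e+00]
t 22.8 pos [ 470.6 -177.   189. ] rpy [-3.140e+00 -1.000e-03  1.708e+00]
n 5 shift total [-168.4  -23.8   -1.1] per row [-33.68  -4.75  -0.21] turn total [-0.002 -0.     0.307] per row [-0.0003 -0.0001  0.0614]
```

Emit:
arm_command:
  increments:
    - {"rx":0,"ry":0,"rz":0,"tx":-40,"ty":-5.5,"tz":0,"fingers":0.25}
    - {"rx":0,"ry":0,"rz":0,"tx":-40,"ty":-5.5,"tz":0,"fingers":0.25}
    - {"rx":0,"ry":0,"rz":0,"tx":-40,"ty":-5.5,"tz":0,"fingers":0.25}
    - {"rx":0,"ry":0,"rz":0,"tx":-30,"ty":-4,"tz":0,"fingers":0.25}
    - {"rx":0,"ry":0,"rz":0,"tx":-10,"ty":-2,"tz":0,"fingers":0.25}
    - {"rx":0,"ry":0,"rz":0.1,"tx":0,"ty":0,"tz":0,"fingers":0.25}
    - {"rx":0,"ry":0,"rz":0.1,"tx":0,"ty":0,"tz":0,"fingers":0.25}
    - {"rx":0,"ry":0,"rz":0.107,"tx":0,"ty":0,"tz":0,"fingers":0.25}
    - {"rx":0,"ry":0,"rz":0,"tx":0,"ty":0,"tz":0,"fingers":0.25}
    - {"rx":0,"ry":0,"rz":0,"tx":0,"ty":0,"tz":0,"fingers":0.25}
    - {"rx":0,"ry":0,"rz":0,"tx":0,"ty":0,"tz":0,"fingers":0.25}

```text
time: 23.9
position: [470.8, -336.7, 188.6]
eef_rot: [-3.14, 0.0, 1.403]
force: [0.1, 0.3, -1.0]
gripper_width: 28.3
```

```bash
cat > r5.py <<'E'
from plan import *
from fit import *
import pickle
np.set_printoptions(precision=2,suppress=True)
w=snap('wrist','w20.png');o=manip.observe();print(o['force'],o['gripper_width'],o['position'],o['eef_rot'])
pickle.dump((w,o),open('w20.pkl','wb'))
m=manip.masks_of(w,'jig');print([(r['point'],r['confidence'],r['pixels'].sum()) for r in m]);pickle.dump(m,open('m20.pkl','wb'))
E
python3 r5.py
```

```text
[-0.28  0.17 -2.17] 27.848511793479236 [ 470.84 -336.8   188.56] [-3.14  0.    1.4 ]
[([321.6, 135.5], 0.88, np.int64(7110)), ([156.8, 294.9], 0.79, np.int64(2866)), ([181.5, 144.4], 0.61, np.int64(7681)), ([342.3, 330.4], 0.42, np.int64(91))]
```

View pics/w20.png

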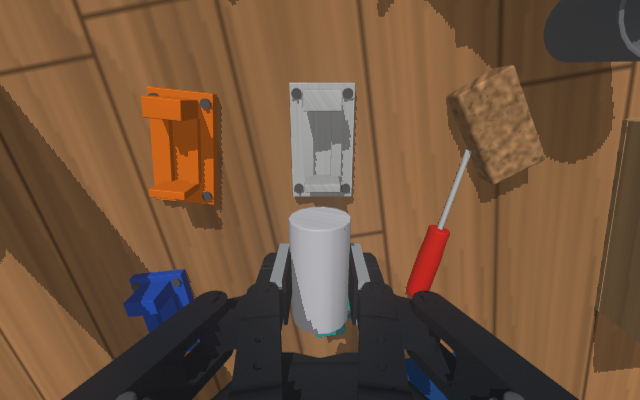

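```bash
cat > r6.py <<'E'
from plan import *
from fit import *
import pickle
np.set_printoptions(precision=2,suppress=True)
w,o=pickle.load(open('w20.pkl','rb'));m=pickle.load(open('m20.pkl','rb'))
f=fit(JIG,[(w,m[0]['pixels'].astype(np.float32))],(479,-298),[-.17])
p=w['pixels'].astype(int);sat=p.max(2)-p.min(2)
M=(sat<28).astype(np.uint8);M[:70]=0;M[203:]=0;M[:,:270]=0;M[:,375:]=0
f=fit(JIG,[(w,M.astype(np.float32))],(479,-298),[-.17])
q=f.x;R=Ro.from_euler('xyz',o['eef_rot']);P=np.array(o['position'])
im=w['pixels'][:,:,::-1].copy()
z=cv2.resize(im[70:350,250:400],None,fx=2.1,fy=2.1,interpolation=cv2.INTER_CUBIC)
s=cv2.resize((sil(w,JIG,q)>.5).astype(np.uint8)[70:350,250:400],None,fx=2.1,fy=2.1,interpolation=cv2.INTER_NEAREST)
cs,_=cv2.findContours(s,cv2.RETR_EXTERNAL,cv2.CHAIN_APPROX_NONE);cv2.drawContours(z,cs,-1,(0,0,255),1)
c,sn=np.cos(q[2]),np.sin(q[2])
def J(x,y,zz): return [q[0]+c*x-sn*y,q[1]+sn*x+c*y,zz]
for y in(33,-33):
    a,b=[((proj(w,J(x,y,50))-[250,70])*2.1).astype(int) for x in(-17,17)];cv2.line(z,tuple(map(int,a)),tuple(map(int,b)),(0,255,0),1)
# roller predicted: end faces at tool x +-28
for dx in (28,-28):
    pts=np.array([(proj(w,P+R.apply([dx,15*np.cos(a),15*np.sin(a)]))-[250,70])*2.1 for a in np.linspace(0,6.28,40)]).astype(np.int32);cv2.polylines(z,[pts],True,(255,0,0),1)
cv2.imwrite('pics/jo.png',z);print(z.shape)
E
python3 r6.py
```

```text
-0.17 [ 478.62 -299.48   -0.17] 0.02386603318154812
   -0.17 [ 478.71 -299.51   -0.17] 0.02160591445863247
(588, 315, 3)
```

View pics/jo.png

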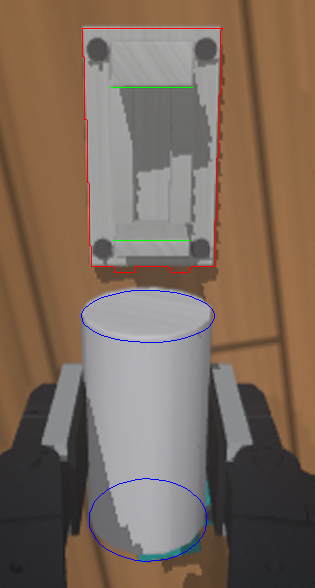

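Run:
```python
from plan import *
plan([479,-298,85],[np.pi,0,-.17+np.pi/2])
```

```text
t 24.0 pos [ 470.8 -336.9  188.5] rpy [-3.14   0.     1.402]
n 3 shift total [ 39.7   1.7 103.5] per row [13.24  0.56 34.51] turn total [-0.002  0.     0.001] per row [-0.0006  0.      0.0003]
```

Emit:
arm_command:
  increments:
    - {"rx":0,"ry":0,"rz":0,"tx":20,"ty":0.8,"tz":0,"fingers":0.25}
    - {"rx":0,"ry":0,"rz":0,"tx":20,"ty":0.8,"tz":10,"fingers":0.25}
    - {"rx":0,"ry":0,"rz":0,"tx":0,"ty":0,"tz":35,"fingers":0.25}
    - {"rx":0,"ry":0,"rz":0,"tx":0,"ty":0,"tz":35,"fingers":0.25}
    - {"rx":0,"ry":0,"rz":0,"tx":0,"ty":0,"tz":20,"fingers":0.25}
    - {"rx":0,"ry":0,"rz":0,"tx":0,"ty":0,"tz":0,"fingers":0.25}
    - {"rx":0,"ry":0,"rz":0,"tx":0,"ty":0,"tz":0,"fingers":0.25}
    - {"rx":0,"ry":0,"rz":0,"tx":0,"ty":0,"tz":0,"fingers":0.25}

```text
time: 24.8
position: [480.2, -298.8, 90.0]
eef_rot: [3.14, 0.001, 1.401]
force: [0.4, -0.3, -0.3]
gripper_width: 28.2
```

Run:
```python
from plan import *
w=snap('wrist','w21.png');o=manip.observe();print(o['force'],o['gripper_width'])
cv2.imwrite('pics/w21z.png',cv2.resize(w['pixels'][120:345,230:410,::-1],None,fx=2.6,fy=2.6,interpolation=cv2.INTER_CUBIC))
plan([479,-298,32],[np.pi,0,-.17+np.pi/2])
```

```text
[ 0.76118846 -0.16673556 -0.66748644] 28.29159910432561
t 24.85 pos [ 480.3 -298.9   90.1] rpy [3.140e+00 2.000e-03 1.401e+00]
n 2 shift total [ 0.8 -1.6 58.1] per row [ 0.38 -0.78 29.07] turn total [ 0.002  0.002 -0.   ] per row [ 0.0008  0.0008 -0.0001]
```

View pics/w21z.png

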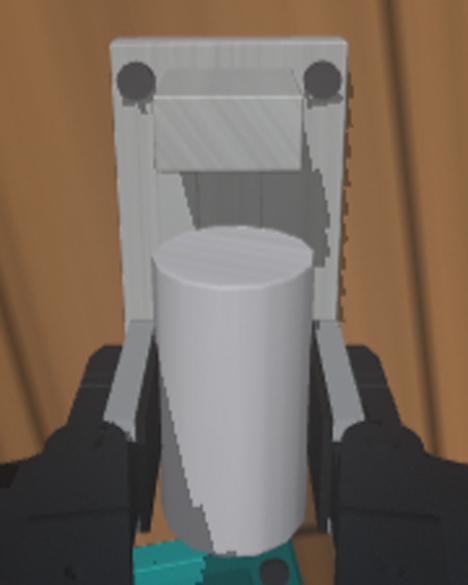

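Emit:
arm_command:
  increments:
    - {"rx":0,"ry":0,"rz":0,"tx":0.7,"ty":-1.5,"tz":10,"fingers":0.25}
    - {"rx":0,"ry":0,"rz":0,"tx":0,"ty":0,"tz":8,"fingers":0.25}
    - {"rx":0,"ry":0,"rz":0,"tx":0,"ty":0,"tz":4,"fingers":0.25}
    - {"rx":0,"ry":0,"rz":0,"tx":0,"ty":0,"tz":0,"fingers":0.25}
    - {"rx":0,"ry":0,"rz":0,"tx":0,"ty":0,"tz":0,"fingers":0.25}
    - {"rx":0,"ry":0,"rz":0,"tx":0,"ty":0,"tz":0,"fingers":0.25}

```text
time: 25.45
position: [477.8, -297.2, 66.5]
eef_rot: [-3.14, 0.0, 1.401]
force: [-0.0, 0.3, 0.5]
gripper_width: 27.8
```

```bash
cat > r7.py <<'E'
from plan import *
from fit import *
import sys
w=snap('wrist',sys.argv[1]+'.png');o=manip.observe();print(o['force'],o['gripper_width'])
q=(478.7,-299.5,-.17);R=Ro.from_euler('xyz',o['eef_rot']);P=np.array(o['position'])
k=2.6;off=[230,100]
z=cv2.resize(w['pixels'][100:330,230:410,::-1],None,fx=k,fy=k,interpolation=cv2.INTER_CUBIC).copy()
c,sn=np.cos(q[2]),np.sin(q[2])
def J(x,y,zz): return [q[0]+c*x-sn*y,q[1]+sn*x+c*y,zz]
def ln(A,B,col): 
    a,b=[tuple(map(int,(proj(w,X)-off)*k)) for X in(A,B)];cv2.line(z,a,b,col,1)
for y in(33,51,-33,-41): ln(J(-17,y,50),J(17,y,50),(0,255,0))
for x in(-9,9,19,-19): ln(J(x,-33,20),J(x,33,20),(0,0,255))
for dx in (28,-28):
    pts=np.array([(proj(w,P+R.apply([dx,15*np.cos(a),15*np.sin(a)]))-off)*k for a in np.linspace(0,6.28,40)]).astype(np.int32);cv2.polylines(z,[pts],True,(255,0,0),1)
cv2.imwrite('pics/'+sys.argv[1]+'z.png',z)
d=P-[q[0],q[1],0];print('TCP in jig',c*d[0]+sn*d[1],-sn*d[0]+c*d[1],d[2])
plan([479,-298,32],[np.pi,0,-.17+np.pi/2])
E
python3 r7.py w22
```

```text
[ 0.39022884 -0.4040077  -0.24210684] 28.120447177739983
TCP in jig -1.1614774341861605 2.0481497870559098 66.64843019605522
t 25.5 pos [ 477.9 -297.3   66.6] rpy [-3.140e+00  1.000e-03  1.401e+00]
n 1 shift total [-0.5  1.2 34.6] per row [-0.5   1.24 34.65] turn total [-0.001  0.001 -0.   ] per row [-0.0011  0.0005 -0.0002]
```

View pics/w22z.png

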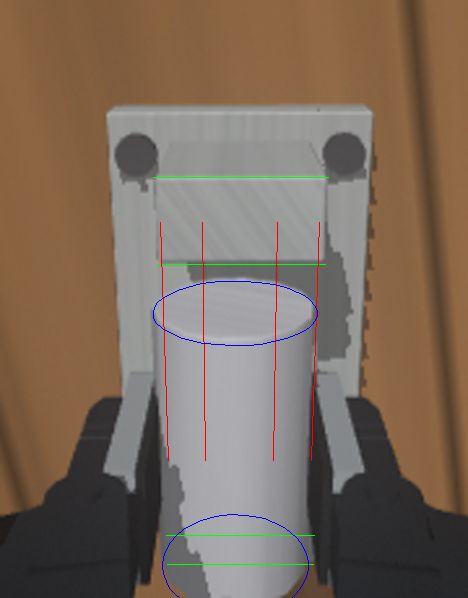

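Emit:
arm_command:
  increments:
    - {"rx":0,"ry":0,"rz":0,"tx":-0.5,"ty":1.1,"tz":5,"fingers":0.25}
    - {"rx":0,"ry":0,"rz":0,"tx":0,"ty":0,"tz":6,"fingers":0.25}
    - {"rx":0,"ry":0,"rz":0,"tx":0,"ty":0,"tz":6,"fingers":0.25}
    - {"rx":0,"ry":0,"rz":0,"tx":0,"ty":0,"tz":5,"fingers":0.25}
    - {"rx":0,"ry":0,"rz":0,"tx":0,"ty":0,"tz":4,"fingers":0.25}
    - {"rx":0,"ry":0,"rz":0,"tx":0,"ty":0,"tz":0,"fingers":0.25}
    - {"rx":0,"ry":0,"rz":0,"tx":0,"ty":0,"tz":0,"fingers":0.25}

```text
time: 26.2
position: [478.5, -297.8, 40.3]
eef_rot: [-3.14, 0.0, 1.401]
force: [0.2, -0.3, -1.0]
gripper_width: 28.0
```

```bash
python3 r7.py w23
```

```text
[-1.54962988  0.29979616 -1.23966331] 28.220995599982317
TCP in jig -0.24175387477268828 1.579775711013733 40.512925842366776
t 26.25 pos [ 478.7 -297.9   40.5] rpy [-3.14   0.     1.401]
n 1 shift total [-0.   0.3  8.5] per row [-0.05  0.3   8.51] turn total [-0.001  0.    -0.   ] per row [-0.0014  0.0004 -0.0002]
```

View pics/w23z.png

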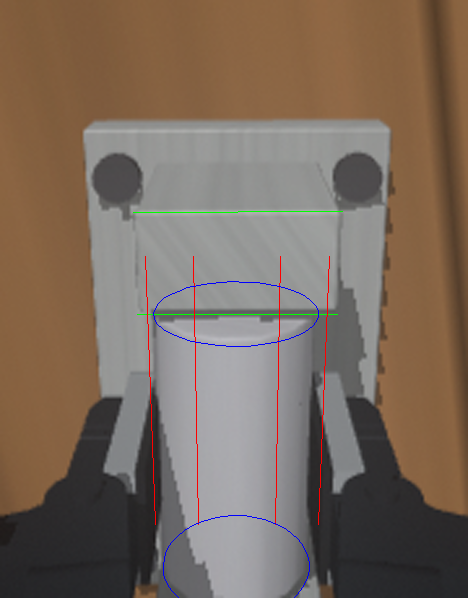

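Between the cheeks. Lower to seating in small steps.

Emit:
arm_command:
  increments:
    - {"rx":0,"ry":0,"rz":0,"tx":0,"ty":0.3,"tz":3,"fingers":0.25}
    - {"rx":0,"ry":0,"rz":0,"tx":0,"ty":0,"tz":3,"fingers":0.25}
    - {"rx":0,"ry":0,"rz":0,"tx":0,"ty":0,"tz":0,"fingers":0.25}
    - {"rx":0,"ry":0,"rz":0,"tx":0,"ty":0,"tz":0,"fingers":0.25}

```text
time: 26.65
position: [478.8, -297.8, 34.3]
eef_rot: [-3.14, 0.0, 1.401]
force: [-0.3, -0.8, -1.0]
gripper_width: 28.1
```

Emit:
arm_command:
  increments:
    - {"rx":0,"ry":0,"rz":0,"tx":0,"ty":0,"tz":1,"fingers":0.25}
    - {"rx":0,"ry":0,"rz":0,"tx":0,"ty":0,"tz":0,"fingers":0.25}

```text
time: 26.85
position: [478.9, -297.9, 33.4]
eef_rot: [-3.14, 0.0, 1.401]
force: [-0.2, 0.0, -1.0]
gripper_width: 28.0
```

Emit:
arm_command:
  increments:
    - {"rx":0,"ry":0,"rz":0,"tx":0,"ty":0,"tz":1,"fingers":0.25}
    - {"rx":0,"ry":0,"rz":0,"tx":0,"ty":0,"tz":0,"fingers":0.25}

```text
time: 27.05
position: [478.9, -297.9, 32.4]
eef_rot: [-3.14, 0.0, 1.401]
force: [0.2, -0.6, -0.8]
gripper_width: 27.9
```

Emit:
arm_command:
  increments:
    - {"rx":0,"ry":0,"rz":0,"tx":0,"ty":0,"tz":0.7,"fingers":0.25}
    - {"rx":0,"ry":0,"rz":0,"tx":0,"ty":0,"tz":0,"fingers":0.25}

```text
time: 27.25
position: [479.3, -298.0, 32.0]
eef_rot: [-3.141, 0.0, 1.401]
force: [0.9, -0.5, 0.3]
gripper_width: 28.0
```

Emit:
arm_command:
  increments:
    - {"rx":0,"ry":0,"rz":0,"tx":1,"ty":0,"tz":0.3,"fingers":0.25}
    - {"rx":0,"ry":0,"rz":0,"tx":1,"ty":0,"tz":0,"fingers":0.25}
    - {"rx":0,"ry":0,"rz":0,"tx":0,"ty":0,"tz":0,"fingers":0.25}

```text
time: 27.55
position: [479.6, -296.5, 31.9]
eef_rot: [-3.141, 0.001, 1.4]
force: [-0.2, -2.1, 2.3]
gripper_width: 27.8
```

Emit:
arm_command:
  increments:
    - {"rx":0,"ry":0,"rz":0,"tx":0.8,"ty":0,"tz":0,"fingers":0.25}
    - {"rx":0,"ry":0,"rz":0,"tx":0,"ty":0,"tz":0,"fingers":0.25}

```text
time: 27.75
position: [479.8, -295.6, 31.8]
eef_rot: [-3.141, 0.001, 1.4]
force: [-0.3, -2.5, 4.2]
gripper_width: 27.8
```

Emit:
arm_command:
  increments:
    - {"rx":0,"ry":0,"rz":0,"tx":0.8,"ty":0,"tz":-0.2,"fingers":0.25}
    - {"rx":0,"ry":0,"rz":0,"tx":0,"ty":0,"tz":0,"fingers":0.25}

```text
time: 27.95
position: [479.8, -295.4, 31.8]
eef_rot: [-3.141, 0.003, 1.4]
force: [-1.1, -5.1, 2.1]
gripper_width: 27.8
```

Emit:
arm_command:
  increments:
    - {"rx":0,"ry":0,"rz":0,"tx":0.8,"ty":0,"tz":0,"fingers":0.25}
    - {"rx":0,"ry":0,"rz":0,"tx":0,"ty":0,"tz":0,"fingers":0.25}

```text
time: 28.15
position: [479.8, -295.4, 31.8]
eef_rot: [-3.141, 0.004, 1.4]
force: [-2.0, -7.3, 2.2]
gripper_width: 28.1
```

Emit:
arm_command:
  increments:
    - {"rx":0,"ry":0,"rz":0,"tx":0,"ty":0,"tz":0,"fingers":0.4}
    - {"rx":0,"ry":0,"rz":0,"tx":0,"ty":0,"tz":0,"fingers":0.45}
    - {"rx":0,"ry":0,"rz":0,"tx":0,"ty":0,"tz":0,"fingers":0.5}
    - {"rx":0,"ry":0,"rz":0,"tx":0,"ty":0,"tz":0,"fingers":0.5}

```text
time: 28.55
position: [479.2, -292.8, 31.2]
eef_rot: [-3.139, -0.001, 1.401]
force: [-0.4, 0.6, -0.5]
gripper_width: 42.7
```

```bash
python3 r7.py w24
```

```text
[0.63784877 0.92453317 0.03116309] 42.76141380936573
TCP in jig -0.44204815307324097 6.564748709775581 31.310009292261963
t 28.6 pos [ 479.4 -293.    31.3] rpy [-3.139e+00 -1.000e-03  1.401e+00]
n 1 shift total [-5.   0.5 -0.7] per row [-5.04  0.48 -0.69] turn total [-0.002 -0.001  0.   ] per row [-0.0023 -0.0005  0.0001]
```

View pics/w24z.png

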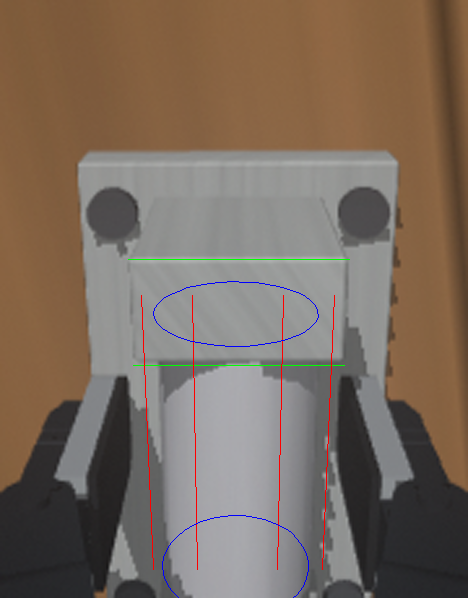

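Emit:
arm_command:
  increments:
    - {"rx":0,"ry":0,"rz":0,"tx":-0.5,"ty":0,"tz":-5,"fingers":0.55}
    - {"rx":0,"ry":0,"rz":0,"tx":0,"ty":0,"tz":-15,"fingers":0.55}
    - {"rx":0,"ry":0,"rz":0,"tx":0,"ty":0,"tz":-35,"fingers":0.55}
    - {"rx":0,"ry":0,"rz":0,"tx":0,"ty":0,"tz":-40,"fingers":0.55}
    - {"rx":0,"ry":0,"rz":0,"tx":-35,"ty":0,"tz":-25,"fingers":0.55}
    - {"rx":0,"ry":0,"rz":0,"tx":-40,"ty":0,"tz":0,"fingers":0.55}
    - {"rx":0,"ry":0,"rz":0,"tx":-30,"ty":0,"tz":0,"fingers":0.55}
    - {"rx":0,"ry":0,"rz":0,"tx":0,"ty":0,"tz":0,"fingers":0.55}
    - {"rx":0,"ry":0,"rz":0,"tx":0,"ty":0,"tz":0,"fingers":0.55}

```text
time: 29.5
position: [461.6, -397.7, 151.7]
eef_rot: [-3.14, -0.0, 1.399]
force: [0.5, -0.1, -0.6]
gripper_width: 46.9
```

Run:
```python
from plan import *
w=snap('wrist','w25.png');o=manip.observe();print(o['position'],o['time'])
q=(478.7,-299.5,-.17);c,sn=np.cos(q[2]),np.sin(q[2])
def J(x,y,zz): return [q[0]+c*x-sn*y,q[1]+sn*x+c*y,zz]
for n,X in (('end+',J(0,33,47)),('end-',J(0,-23,47)),('cheekthick top',J(0,33,50)),('thin top',J(0,-33,50))): print(n,proj(w,X))
u=proj(w,J(0,0,32)).astype(int);x0,y0=u[0]-70,max(u[1]-80,0)
cv2.imwrite('pics/w25z.png',cv2.resize(w['pixels'][y0:y0+140,x0:x0+140,::-1],None,fx=4,fy=4,interpolation=cv2.INTER_CUBIC));print(x0,y0)
```

```text
[ 461.65004196 -396.9154952   151.53828732] 29.55
end+ [320.26557484  21.70477096]
end- [320.43014234 105.79741497]
cheekthick top [320.26733035  20.66923954]
thin top [320.46082274 119.72205357]
250 0
```

View pics/w25z.png

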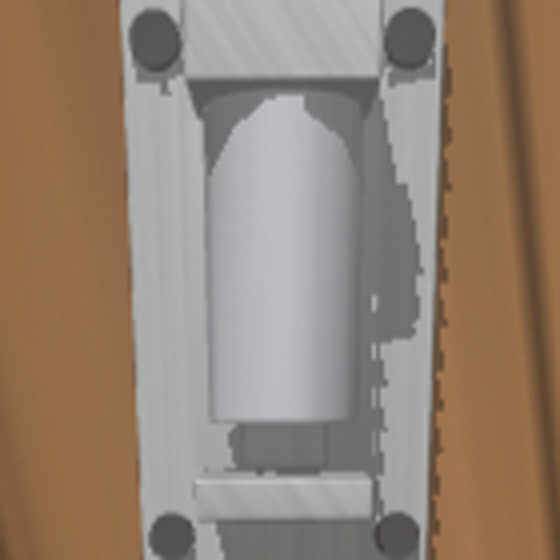

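Emit:
arm_command:
  increments:
    - {"rx":0,"ry":0,"rz":0,"tx":20,"ty":0,"tz":20,"fingers":0.55}
    - {"rx":0,"ry":0,"rz":0,"tx":10,"ty":0,"tz":30,"fingers":0.55}
    - {"rx":0,"ry":0,"rz":0,"tx":0,"ty":0,"tz":5,"fingers":0.55}
    - {"rx":0,"ry":0,"rz":0,"tx":0,"ty":0,"tz":0,"fingers":0.55}
    - {"rx":0,"ry":0,"rz":0,"tx":0,"ty":0,"tz":0,"fingers":0.55}

```text
time: 30.05
position: [467.7, -368.3, 97.7]
eef_rot: [-3.141, 0.001, 1.401]
force: [0.0, 0.3, 1.1]
gripper_width: 47.1
```

```bash
cat > r8.py <<'E'
from plan import *
import sys
w=snap('wrist',sys.argv[1]+'.png');o=manip.observe();print(o['position'],o['time'])
q=(478.7,-299.5,-.17);c,sn=np.cos(q[2]),np.sin(q[2])
def J(x,y,zz): return [q[0]+c*x-sn*y,q[1]+sn*x+c*y,zz]
for n,X in (('end+ z47',J(0,33,47)),('32',J(0,32,47)),('end-',J(0,-23,47)),('cheekthick top',J(0,33,50)),('thin top',J(0,-33,50))): print(n,proj(w,X))
u=proj(w,J(0,33,47)).astype(int);x0,y0=u[0]-50,max(u[1]-40,0)
cv2.imwrite('pics/'+sys.argv[1]+'z.png',cv2.resize(w['pixels'][y0:y0+130,x0:x0+100,::-1],None,fx=6,fy=4.6,interpolation=cv2.INTER_NEAREST));print(x0,y0)
cc=w['pixels'][:,u[0]].mean(1).astype(int);print(list(cc[y0:y0+130]))
E
python3 r8.py w26
```

```text
[ 467.95410633 -368.76198059   98.08661993] 30.1
end+ z47 [318.72396419  59.71242428]
32 [318.72764321  61.67527202]
end- [318.91028515 159.11928164]
cheekthick top [318.70726424  59.08311292]
thin top [318.92833444 176.08110184]
268 19
[np.int64(109), np.int64(109), np.int64(133), np.int64(182), np.int64(169), np.int64(168), np.int64(169), np.int64(169), np.int64(170), np.int64(170), np.int64(169), np.int64(168), np.int64(165), np.int64(164), np.int64(165), np.int64(166), np.int64(166), np.int64(168), np.int64(169), np.int64(170), np.int64(169), np.int64(169), np.int64(169), np.int64(170), np.int64(169), np.int64(169), np.int64(171), np.int64(170), np.int64(170), np.int64(168), np.int64(168), np.int64(166), np.int64(166), np.int64(166), np.int64(164), np.int64(162), np.int64(162), np.int64(158), np.int64(123), np.int64(92), np.int64(93), np.int64(111), np.int64(119), np.int64(136), np.int64(181), np.int64(181), np.int64(181), np.int64(181), np.int64(181), np.int64(181), np.int64(181), np.int64(181), np.int64(182), np.int64(181), np.int64(181), np.int64(181), np.int64(182), np.int64(
[... 385 characters left out ...]
nt64(182), np.int64(182), np.int64(182), np.int64(182), np.int64(182), np.int64(182), np.int64(182), np.int64(181), np.int64(182), np.int64(181), np.int64(181), np.int64(181), np.int64(181), np.int64(181), np.int64(182), np.int64(181), np.int64(181), np.int64(181), np.int64(181), np.int64(181), np.int64(181), np.int64(181), np.int64(181), np.int64(181), np.int64(181), np.int64(180), np.int64(181), np.int64(180), np.int64(181), np.int64(181), np.int64(181), np.int64(181), np.int64(181), np.int64(181), np.int64(181), np.int64(180), np.int64(179), np.int64(180), np.int64(179), np.int64(179), np.int64(180), np.int64(179), np.int64(179), np.int64(180), np.int64(179), np.int64(179), np.int64(179)]
```

View pics/w26z.png

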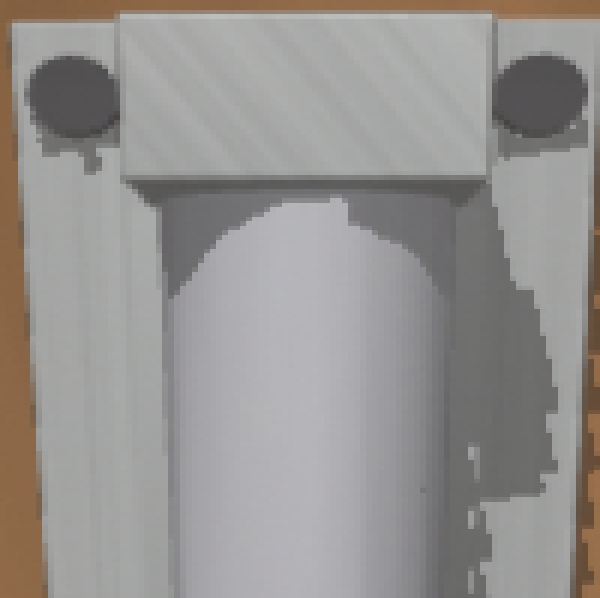

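Run:
```python
import cv2
a=cv2.imread('pics/w26.png').mean(2)
for c in(305,312,319,326): print(c,a[145:195,c].astype(int).tolist())
for c in(305,312,319,326,330): print(c,a[52:66,c].astype(int).tolist())
im=cv2.imread('pics/w26.png')[140:200,268:368];cv2.imwrite('pics/w26y.png',cv2.resize(im,None,fx=6,fy=6,interpolation=cv2.INTER_NEAREST))
```

```text
305 [172, 172, 172, 172, 171, 172, 172, 171, 172, 172, 172, 170, 148, 104, 104, 104, 104, 104, 104, 106, 100, 91, 90, 107, 150, 150, 150, 150, 150, 149, 159, 183, 164, 163, 160, 156, 153, 153, 152, 151, 152, 145, 117, 105, 104, 106, 105, 105, 105, 100]
312 [178, 178, 177, 177, 177, 177, 177, 177, 177, 177, 177, 177, 170, 134, 107, 107, 107, 104, 95, 91, 91, 91, 92, 92, 94, 112, 150, 151, 150, 151, 160, 182, 165, 161, 162, 160, 159, 159, 159, 158, 157, 147, 116, 104, 104, 104, 104, 104, 104, 99]
319 [178, 178, 179, 178, 178, 178, 179, 178, 178, 178, 179, 178, 171, 135, 109, 108, 107, 104, 92, 91, 91, 91, 91, 91, 91, 108, 150, 149, 149, 149, 156, 177, 160, 159, 158, 158, 159, 158, 157, 158, 157, 147, 114, 105, 105, 105, 105, 105, 104, 99]
326 [170, 170, 171, 170, 170, 170, 170, 169, 169, 168, 169, 168, 162, 134, 106, 106, 106, 104, 90, 91, 90, 90, 91, 91, 91, 109, 150, 150, 150, 151, 161, 185, 168, 166, 165, 165, 163, 159, 156, 154, 150, 143, 112, 103, 103, 102, 102, 103, 100, 87]
305 [168, 167, 167, 167, 160, 127, 92, 88, 101, 112, 112, 112, 112, 113]
312 [167, 165, 163, 163, 159, 125, 92, 92, 110, 116, 116, 117, 133, 178]
319 [166, 166, 165, 164, 158, 122, 91, 93, 112, 119, 137, 182, 181, 182]
326 [166, 166, 167, 168, 165, 126, 93, 94, 111, 119, 120, 124, 123, 123]
330 [161, 162, 163, 166, 162, 125, 93, 91, 102, 115, 114, 114, 114, 114]
```

View pics/w26y.png

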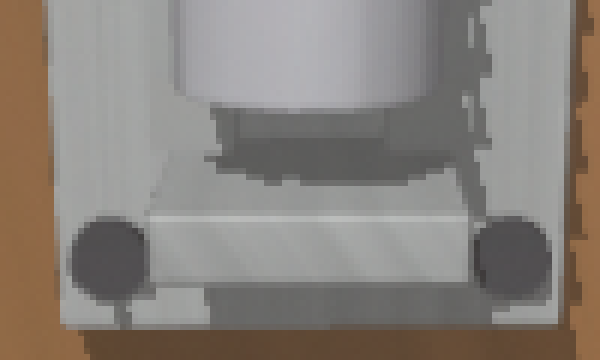

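Emit:
arm_command:
  increments:
    - {"rx":0,"ry":0,"rz":0,"tx":0,"ty":0,"tz":-40,"fingers":0.55}
    - {"rx":0,"ry":0,"rz":0,"tx":0,"ty":0,"tz":-45,"fingers":0.55}
    - {"rx":0,"ry":0,"rz":0,"tx":0,"ty":0,"tz":-30,"fingers":0.55}
    - {"rx":0,"ry":0,"rz":0,"tx":0,"ty":0,"tz":0,"fingers":0.55}
    - {"rx":0,"ry":0,"rz":0,"tx":0,"ty":0,"tz":0,"fingers":0.55}

```text
time: 30.6
position: [468.0, -369.0, 213.6]
eef_rot: [3.139, 0.002, 1.4]
force: [0.3, -0.5, 0.0]
gripper_width: 47.1
```

Run:
```python
from h import *
w=snap('side','d27.png');s=snap('scene','s27.png')
cv2.imwrite('pics/d27z.png',np.hstack([cv2.resize(x[120:260,200:420],None,fx=1.8,fy=1.8) for x in(w['pixels'][:,:,::-1],cv2.imread('pics/d0.png'))]))
d=cv2.absdiff(s['pixels'][:,:,::-1],cv2.imread('pics/s0.png')).max(2);cv2.imwrite('pics/df.png',np.clip(d.astype(int)*3,0,255).astype(np.uint8))
o=manip.observe();print(o['time'],o['position'],o['force'])
```

```text
30.7 [ 466.6431613  -367.80413278  211.06564915] [ 0.31162929  0.1597751  -0.47018268]
```

View pics/d27z.png

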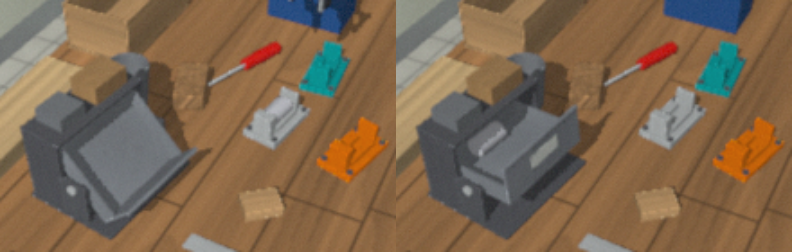

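View pics/df.png

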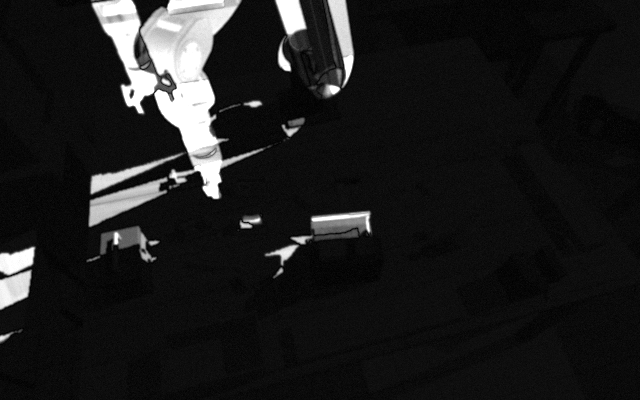

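Only the arm, its shadows, the bin and the roller in the jig changed. The other things on the bench show no difference.

```bash
python3 -c "
from plant import manip
print(manip.sign_off())"
```

```text
the job is handed in; nothing more can be done
None
```

The roller is in the steel jig's groove, butted against the thick cheek, and the job was handed in at about 30.7 s with the gripper open and clear.

1. **Bin:** I pulled it forward with closed fingers hooked over the lip until it met its end stop. Force rose to about 11 N with no more movement, and the measured lip position matched the fully tipped one.
2. **Rest:** I took the roller by its ends and set it in the wooden rest's groove. I let go there and took it again across its diameter.
3. **Jig:** I lowered the roller between the cheeks and slid it towards the thick cheek. It stopped moving as the force rose to about 7 N, and I released it there.

**Last checks**
- **Butting:** The wrist picture shows the roller seated. A dark line of about 2 pixels remains at the thick cheek. I read it as the cheek's shaded bevel, because the roller's near end lies where a butted roller should. A gap of up to about 0.5 mm cannot be ruled out from the pictures.
- **Rest of the bench:** Comparing the scene picture with the first one, only the arm, shadows, bin and roller had changed. I saw no other object moved.

The first two move calls were refused as invalid input, without effect. Early on the last joint ran to its 3.14 rad limit without reading past it. I then turned the gripper half round and carried on.

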